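# Lock away the worn parts in the code chest

## Task

The worn parts taken off the bike (whichever of brake pads, wheel bearing, sprocket, spark plug and footpeg are lying on the bench) have to be locked away: set the chest's three dials to 3, 6 and 2 from left to right, pull the drawer well open and put every worn part inside. Then push the drawer fully shut and lock it by turning any one dial at least two numbers off the code. Leave the tools, tins, bottles and the carton where they are.

Things in the scene. Friction and masses are not known exactly. Their poses are not given: they have to be found in the camera images.
- chest: fixed red steel lock-up chest, 260 deep (its x), 270 wide (its y), 112 mm tall; origin at the centre of its underside; its x axis points from the drawer front to the back, y to its left, z up; the drawer front is its face at x = -130 mm. The flat deck on top carries a row of three dials, 34 mm behind the front, 75 mm apart
- drawer (a joint): opening of the chest's only drawer, m: 0 shut, 0.145 fully out (along -x of the chest, towards the robot). About 2 N of drag, stays where it is left. The lock holds it within about 6 mm of shut until all three dials stand on the code (within about 0.3 rad), and with a dial off the code an open drawer does not go home
- drawer_handle (a point): middle of the drawer's handle, a round aluminium bar 10 mm thick and 110 mm long across the chest (along its y), 43 mm in front of the drawer front and 80 mm above the bench; 38 mm clear between bar and drawer front; moves with the drawer, axes as the chest
- drawer_in (a point): point on the drawer's inner floor (21 mm above the bench) in the middle of its length, moves with the drawer, axes as the chest. Steel side and back walls rise 55 mm over the floor, the drawer front 73 mm. Inside it is 238 mm wide (y) and 205 mm long (x)
- drawer_mouth (a point): middle of the open mouth when the drawer is fully out, at the height of the side walls' rims (76 mm above the bench), moves with the drawer, axes as the chest. Parts go in here: the mouth is 100 mm long (x) and 238 mm wide (y). It lies between a flat lock rail behind the drawer front (45 mm deep, its three pins reach 16 mm over the rims) and the chest's deck (top 36 mm over the rims)
- dial_left (a joint): black fluted round knob 34 mm across and 22 mm tall on a 42 mm skirt, standing on the chest's deck; the leftmost (chest +y) of the row seen from the drawer side (robot side). A white pointer line on its top shows the number. Joint value in rad: 0 with the pointer at the number 0, 0.628 more for every number clockwise from above (3 = 1.885), stops just below 0 and just past 9. Light friction (0.04 N m), no clicks, stays as left
- dial_left_grip (a point): on the left dial's axis, 20 mm over the deck (the knob's gripping height; knob top 28 mm over the deck). Ten white ticks round it on the deck are the numbers 0 to 9 clockwise: the longest tick, on the far side from the drawer front, is 0, the half-long one opposite is 5
- dial_middle (a joint): black fluted round knob 34 mm across and 22 mm tall on a 42 mm skirt, standing on the chest's deck; the middle one of the row seen from the drawer side (robot side). A white pointer line on its top shows the number. Values as for the left dial (6 = 3.770)
- dial_middle_grip (a point): the same point on the middle dial
- dial_right (a joint): black fluted round knob 34 mm across and 22 mm tall on a 42 mm skirt, standing on the chest's deck; the rightmost (chest -y) of the row seen from the drawer side (robot side). A white pointer line on its top shows the number. Values as for the left dial (2 = 1.257)
- dial_right_grip (a point): the same point on the right dial
- pad_a: worn brake pad lying flat: dark steel plate 70 x 38 x 6 mm with a 56 x 34 x 5 mm lining on top; origin at the centre of the underside, x along its length, z up
- pad_b: second worn brake pad, the same
- bearing: worn wheel bearing lying flat, steel disc 52 mm across, 15 mm thick; origin at the centre of its underside, z up
- sprocket: worn front sprocket lying flat, toothed dark steel disc 60 mm across, 8 mm thick, with a hub 30 mm across rising to 22 mm on top; origin at the centre of its underside, z up
- plug: used spark plug lying on its side along its x, about 90 mm long: 21 mm square-cut steel nut (18 mm long) round its origin, white ceramic to -x, dark thread to +x; origin under the middle of the nut, z up
- footpeg: worn footpeg lying flat, dark steel block 74 x 28 x 18 mm with teeth on top; origin at the centre of its underside, x along its length, z up
- grease_tin: bystander: bright metal grease tin, 66 mm across, 42 mm tall, origin under its centre; to be left alone
- carton: bystander: small cardboard carton, 62 x 48 x 44 mm, origin under its centre; to be left alone
- spray_can: bystander: spray can, 58 mm across, 190 mm tall, left of the chest; to be left alone
- oil_bottle: bystander: black oil bottle, 72 mm across, 200 mm tall, far left; to be left alone
- tyre_lever: bystander: flat tyre lever with orange grip, 240 mm long, origin at its middle, x along it; to be left alone
- spanner: bystander: 180 mm spanner, far right; to be left alone
- mallet: bystander: 260 mm hammer, left; to be left alone
Things that resemble listed ones, but are neither listed nor needed, are in the scene too. What is shaped like the pad_a but blue is not meant. Leave any brown look-alike of the footpeg alone.

How it is judged (in metres and radians):
On the way, in this order (a step that is already met when the one before it is completed fails the run):
1. the dials stand on 3, 6 and 2 (within 0.25 rad) with the drawer still shut (value of joint dial_left between 1.635 and 2.135 rad and value of joint dial_middle between 3.52 and 4.02 rad and value of joint dial_right between 1.007 and 1.507 rad and value of joint drawer below 0.02 m), for 0.2 s.
2. the drawer is pulled open by more than 110 mm (value of joint drawer above 0.11 m), for 0.2 s.
3. every worn part lies in the open drawer (x of pad_a in the frame of drawer_in between -0.107 and 0.107 m and y of pad_a in the frame of drawer_in between -0.122 and 0.122 m and z of pad_a in the frame of drawer_in between -0.01 and 0.06 m and x of pad_b in the frame of drawer_in between -0.107 and 0.107 m and y of pad_b in the frame of drawer_in between -0.122 and 0.122 m and z of pad_b in the frame of drawer_in between -0.01 and 0.06 m and x of bearing in the frame of drawer_in between -0.107 and 0.107 m and y of bearing in the frame of drawer_in between -0.122 and 0.122 m and z of bearing in the frame of drawer_in between -0.01 and 0.06 m and x of sprocket in the frame of drawer_in between -0.107 and 0.107 m and y of sprocket in the frame of drawer_in between -0.122 and 0.122 m and z of sprocket in the frame of drawer_in between -0.01 and 0.06 m and x of plug in the frame of drawer_in between -0.107 and 0.107 m and y of plug in the frame of drawer_in between -0.122 and 0.122 m and z of plug in the frame of drawer_in between -0.01 and 0.06 m and x of footpeg in the frame of drawer_in between -0.107 and 0.107 m and y of footpeg in the frame of drawer_in between -0.122 and 0.122 m and z of footpeg in the frame of drawer_in between -0.01 and 0.06 m and value of joint drawer above 0.06 m), for 0.3 s.
4. the drawer is pushed shut (within 8 mm) with all the parts in it (x of pad_a in the frame of drawer_in between -0.107 and 0.107 m and y of pad_a in the frame of drawer_in between -0.122 and 0.122 m and z of pad_a in the frame of drawer_in between -0.01 and 0.06 m and x of pad_b in the frame of drawer_in between -0.107 and 0.107 m and y of pad_b in the frame of drawer_in between -0.122 and 0.122 m and z of pad_b in the frame of drawer_in between -0.01 and 0.06 m and x of bearing in the frame of drawer_in between -0.107 and 0.107 m and y of bearing in the frame of drawer_in between -0.122 and 0.122 m and z of bearing in the frame of drawer_in between -0.01 and 0.06 m and x of sprocket in the frame of drawer_in between -0.107 and 0.107 m and y of sprocket in the frame of drawer_in between -0.122 and 0.122 m and z of sprocket in the frame of drawer_in between -0.01 and 0.06 m and x of plug in the frame of drawer_in between -0.107 and 0.107 m and y of plug in the frame of drawer_in between -0.122 and 0.122 m and z of plug in the frame of drawer_in between -0.01 and 0.06 m and x of footpeg in the frame of drawer_in between -0.107 and 0.107 m and y of footpeg in the frame of drawer_in between -0.122 and 0.122 m and z of footpeg in the frame of drawer_in between -0.01 and 0.06 m and value of joint drawer below 0.008 m), for 0.2 s.
At the end, for the whole second after the job is handed in: the drawer is shut (within 8 mm), all worn parts that were present lie inside it at rest, and at least one dial stands more than 1.0 rad (two numbers, with some allowance) off its code number (all of step 4 and (value of joint dial_left below 0.885 rad or value of joint dial_left above 2.885 rad or value of joint dial_middle below 2.77 rad or value of joint dial_middle above 4.77 rad or value of joint dial_right below 0.257 rad or value of joint dial_right above 2.257 rad) and linear speed of each of pad_a, pad_b, bearing, sprocket, plug, footpeg below 0.03 m/s); the robot touches nothing.
It fails at once if a tool, tin, bottle, can or the carton is knocked more than 60 mm from its place (distance of any of grease_tin, carton, spray_can, oil_bottle, tyre_lever, spanner, mallet from where it was at the start of the episode above 0.06 m).
It fails at once if the tin, the carton, the can or the bottle is knocked over (angle between any of grease_tin, carton, spray_can, oil_bottle's own z axis and vertical above 0.6 rad).
Of pad_a, pad_b, bearing, sprocket, plug, footpeg only 2 to 4 are there at a start; the rules pass over those that are not, and their reading is None.
At some moment in a run one of pad_a, pad_b, bearing, sprocket, plug, footpeg may be knocked a few centimetres aside while the robot is not near it.
Once in a run the grip may slacken for a moment while it holds something.
It also fails if it takes over 208 s, if anything falls off the work surface, if the arm or the gripper's body presses on something with over 40 N, if the wrist force passes 120 N, or if a joint passes its speed limit or range.

## Robot

A 6-joint arm with a two-finger parallel gripper is mounted at the origin on the work surface. World frame = base frame: x ahead of the robot, y to its left, z up, the work surface at z = 0. Lengths are in mm, angles in rad, forces in N, time in s.
With the tool pointing down it reaches from about 350 to 775 mm from the base axis. Payload 7.3 kg.
Tool frame: the origin (TCP) lies at the very end of the fingers, on their centre line; the grasp point (between the pads) lies 19 mm behind it; z points along the fingers, y is the line along which they close (so a half turn about z gives the same grasp; the last joint's range is limited). The gripper opens to 92 mm and grips with 3 to 60 N. Pads are 19 mm wide; open, the fingers measure 130 mm over their backs; the gripper's body (75 mm by 190 mm) begins 47 mm behind the grasp point.
Start: joints at [-1.485, 0.342, 1.524, -0, 1.275, -0.146], TCP at [120.63, -510.973, 226.741] pointing down, gripper open.
Joint ranges: [-2.53, 2.53], [-0.77, 2.02], [0.04, 2.7], [-1, 4.14], [0.28, 2.66], [-3.11, 3.11]. Speed limits (rad/s): [2.57, 2.57, 3.14, 3.14, 3.14, 3.14].

## Interface

Orientations are given as [roll, pitch, yaw] about the fixed x, y, z axes, in that order (R = Rz(yaw) Ry(pitch) Rx(roll)).
In Python, from plant import bot gives the robot as it stands.
- The arm moves only by the tool jog_arm, never from a script. Its argument "targets" is a list of rows, each an object with "xyz": the shift along the tool's x, y, z as a fraction of full scale, a list of three; "spin": the turn about the tool's z as a fraction of full scale. In form: [{"xyz": [x, y, z], "spin": spin}, ...]. A call has exactly 10 rows; each row shifts and turns the commanded pose from where the row before left it, along the tool's axes as they then stand; what a row does not reach is not made up. Full scale, the value 1, is 80 mm for a shift and 0.1 rad for a turn. A row lasts 1/8 s, in which the tool goes at most 62.5 mm and 10.7 degrees, less where a joint would pass 70% of its speed; a pose out of reach is approached as far as the arm can. A call with a number of a shift or a turn outside -1 to 1 is refused whole. A call with a gripper value outside its range is refused whole. "gripper" is the opening in per cent of the stroke, from 0 (shut) to 100 (fully open), set as the call begins (left out, the last holds). The fingers move at their own pace and stop on an object; the grip force is fixed at half the most. Time passes only in rows, so rows that do not move let the fingers close, or fill a call up. It gives the time, the measured TCP pose, the force, the opening and the grip force at its end, in the units of the state.
- bot.get_obs(): the state, without advancing time (a new reading comes with each control period).
- bot.capture(name): name is "side" or "top"; returns the picture (400x640x3 uint8, blue, green, red); there is no depth.
- bot.get_calibration(name): a dict with "vfov" (degrees; the focal length in pixels is half the picture's height over the tangent of half this angle, whatever the lens; pixels are square), "cx", "cy" (the principal point, pixels), "eye" and "rotation" of the camera in the world. Camera axes: x right, y down, z forward; pixel columns grow to the right and rows downward; lengths in mm; the calibration is good to about 2 mm. A picture is of the moment at which its call begins. get_calibration takes no time and is no camera call.
- bot.close_job(): hands the job in; it is judged then, once.
The state is a dict: "time": time; "joint_positions": joint angles; "dq": joint speeds; "tau": joint torques, N m; "tool_pos": TCP position; "tcp_rot": TCP orientation; "contact_force": force on the tool from outside, world axes, zero at the start; "moment": the same for the moment, N m; "grip_width": finger opening in mm; "finger_force": force on a finger pad.
Only numpy, scipy, OpenCV 4.12 (cv2) and the standard library are available. Lean on these libraries where they do the work, as an engineer would, in place of code of your own. Each camera call takes 0.05 s, during which the arm holds its last target. There are 200 camera calls.

## Working session

There is one attempt and no reset: what is moved stays moved. The work goes in short steps, Python scripts to look and compute and a tool call to move; the robot and the scene stay as the last step left them, time stands still between calls to the robot, and variables do not carry over. Pictures are saved under pics/ and viewed, at most 14 in all, crops included, and the job is handed in when it is done.

Besides the shell and the picture viewer there is one more tool, called after ">>>" by a JSON object that holds its "api" and its "payload". jog_arm: Moves the arm, as the interface text tells. Shift numbers are shares of 80 mm and turn numbers shares of 0.1 rad, none past 1 either way. Its arguments: {"type":"object","properties":{"targets":{"type":"array","items":{"type":"object","properties":{"xyz":{"type":"array","items":{"type":"number"}},"spin":{"type":"number"}}}},"gripper":{"type":"number"}},"required":["targets"]}

```bash
ls; mkdir -p pics
python3 - <<'E'
from plant import bot
import cv2
for n in("top","side"):
    im=bot.capture(n);cv2.imwrite(f"pics/{n}0.png",im);print(n,bot.get_calibration(n))
print(bot.get_obs())
E
```

```text
pics
top {'vfov': 57.615743110426486, 'cx': 320.45251365194616, 'cy': 201.06626563655445, 'eye': array([ 417.55673151,   20.70106722, 1288.86592945]), 'rotation': array([-3.05316406, -0.00632142, -1.56741142])}
side {'vfov': 43.17175858602422, 'cx': 310.0227985101092, 'cy': 198.00097299038583, 'eye': array([  358.02375809, -1522.91112831,  1020.71007533]), 'rotation': array([-2.11512409, -0.02496569, -0.07384509])}
{'time': 0.1, 'joint_positions': array([-1.48498551e+00,  3.42671210e-01,  1.52494435e+00,  2.40169189e-05,
        1.27537873e+00, -1.46014993e-01]), 'dq': array([-0.00071152, -0.00145294, -0.00036752,  0.0007232 ,  0.00076784,
       -0.00075033]), 'tau': array([ 1.70973122e-03, -4.32003200e+01, -2.44694263e+01,  7.18804006e-02,
        5.25249972e-02, -5.10034954e-05]), 'tool_pos': array([ 120.61076471, -510.58155355,  226.09704914]), 'tcp_rot': array([-3.14020928e+00, -2.26654404e-04,  2.31818645e-01]), 'contact_force': array([-0.45415335,  0.13627566,  0.06539317]), 'moment': array([-0.03592163,  0.02628643, -0.00189462]), 'finger_force': 0.0, 'grip_width': 91.9718793097989}
```

View pics/top0.png

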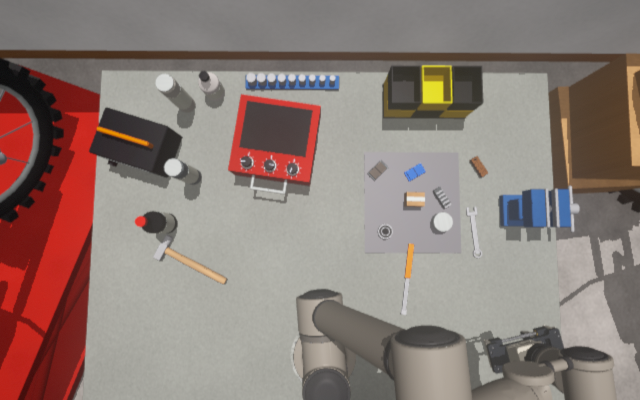

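View pics/side0.png

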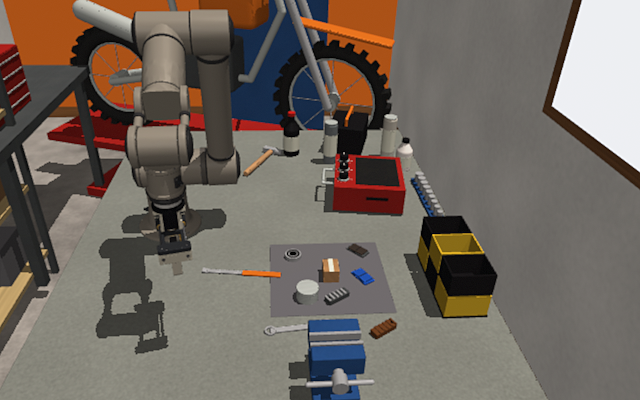

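The top view shows the chest around (275,140) with its dials at (247,162), (270,166) and (293,170). On the mat are a dark pad (377,170), a bearing (385,232) and a footpeg (442,197). The blue pad and the brown footpeg are decoys. Next I'll zoom in on the chest and mat.

```bash
cat > h.py <<'E'
import numpy as np,cv2
from scipy.spatial.transform import Rotation as Ro
from plant import bot
def cam(n):
    c=bot.get_calibration(n);return c,Ro.from_euler('xyz',c['rotation']).as_matrix(),200/np.tan(np.radians(c['vfov']/2))
def ray(n,u,v):
    c,R,f=cam(n);return c['eye'],R@np.array([(u-c['cx'])/f,(v-c['cy'])/f,1])
def pt(n,u,v,z):
    e,d=ray(n,u,v);return (e+d*(z-e[2])/d[2])
def px(n,p):
    c,R,f=cam(n);q=R.T@(np.array(p,float)-c['eye']);return np.array([c['cx']+f*q[0]/q[2],c['cy']+f*q[1]/q[2]])
def rect(n,box,lo,hi,z,amin=20):
    im=bot.capture(n);hsv=cv2.cvtColor(im,cv2.COLOR_BGR2HSV);m=cv2.inRange(hsv,lo,hi);k=np.zeros_like(m);x0,y0,x1,y1=box;k[y0:y1,x0:x1]=m[y0:y1,x0:x1]
    for c in cv2.findContours(k,0,2)[0]:
        if cv2.contourArea(c)<amin: continue
        P=np.array([pt(n,*q[0],z)[:2] for q in c],np.float32);r=cv2.minAreaRect(P);print(np.round(r[0]),np.round(r[1]),round(r[2],1),cv2.contourArea(c))
E
python3 - <<'E'
from h import *
im=cv2.imread("pics/top0.png")
a=cv2.resize(im[90:210,225:330],None,fx=5,fy=5,interpolation=cv2.INTER_CUBIC)
b=cv2.resize(im[145:260,360:500],None,fx=5,fy=5,interpolation=cv2.INTER_CUBIC)
cv2.imwrite("pics/c1.png",a);cv2.imwrite("pics/c2.png",b)
for u,v in [(247,162),(270,166),(293,170)]:print(pt("top",u,v,140))
for u,v in [(377,170),(385,232),(442,197),(415,172),(415,200),(443,223)]:print(pt("top",u,v,10))
E
```

```text
[643.93011282 249.09800416 140.        ]
[631.31422797 175.41046757 140.        ]
[618.71292418 101.80809676 140.        ]
[ 642.81825123 -187.98043219   10.        ]
[ 422.92809552 -213.79185909   10.        ]
[ 547.12443177 -417.39711046   10.        ]
[ 636.22124556 -323.37633989   10.        ]
[ 536.07538614 -321.41239313   10.        ]
[ 455.18339447 -418.5152733    10.        ]
```

View pics/c1.png

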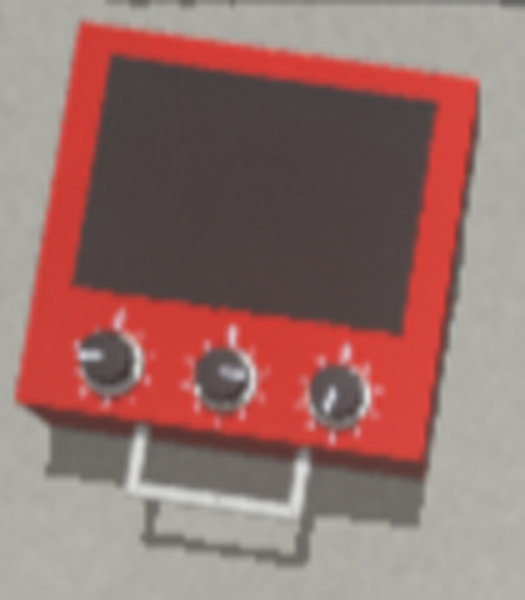

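View pics/c2.png

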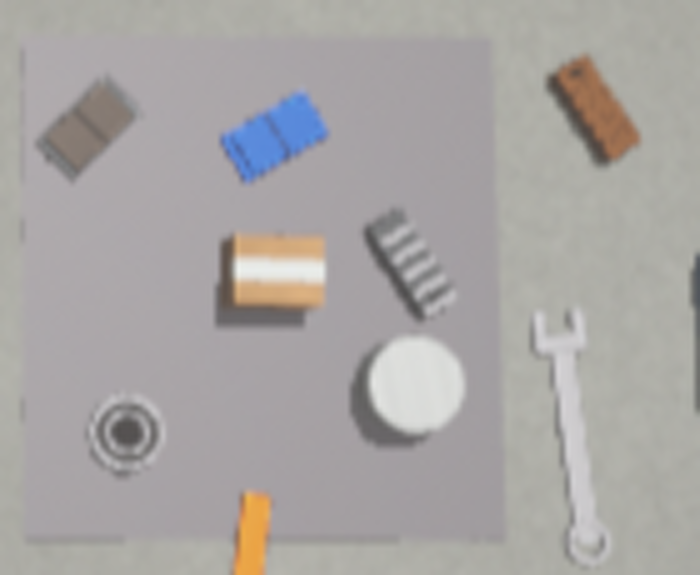

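The crop shows the drawer shut. The pointers stand near 7.5 on the left dial, 2.3 on the middle and 5.7 on the right. The parts present are one pad, the bearing and the footpeg. I'll measure the pointer angles and part axes.

```bash
cat >> h.py <<'E'
def dials(im,C=((643.9,249),(631.3,175.4),(618.7,101.8)),yaw=-.17):
    s=12
    for c in C:
        u,v=px("top",(*c,140)); p=cv2.getRectSubPix(im,(25,25),(float(u),float(v)))
        p=cv2.resize(p,None,fx=s,fy=s,interpolation=cv2.INTER_CUBIC)
        hsv=cv2.cvtColor(p,cv2.COLOR_BGR2HSV)
        Y,X=np.mgrid[0:p.shape[0],0:p.shape[1]];X=(X+.5)/s-12.5;Y=(Y+.5)/s-12.5
        d=((p.max(2)<115)&(np.hypot(X,Y)<6.5)).astype(np.uint8)
        k=max(cv2.findContours(d,0,2)[0],key=cv2.contourArea);(cx,cy),r=cv2.minEnclosingCircle(k)
        cx=(cx+.5)/s-12.5;cy=(cy+.5)/s-12.5
        w=np.clip(p.min(2).astype(float)-110,0,None)*(np.hypot(X-cx,Y-cy)<4.3)
        a,b=(w*X).sum()/w.sum(),(w*Y).sum()/w.sum()
        q0=pt("top",u+cx,v+cy,140);q1=pt("top",u+a,v+b,140);dd=q1-q0
        cov=np.cov(np.vstack([X[w>20],Y[w>20]]),aweights=w[w>20]);e=np.linalg.eigh(cov)[1][:,1]
        if e@[a-cx,b-cy]<0:e=-e
        ang=(yaw-np.arctan2(dd[1],dd[0]))%(2*np.pi)
        ang2=(yaw-np.arctan2(-e[0],-e[1]))%(2*np.pi)
        print("knob",q0[:2].round(1),"r",round(r/s,2),"ang centroid",ang.round(2),"axis",ang2.round(2),"len",np.hypot(*dd[:2]).round(1))
def plan(x,y,z,yaw=None,note=""):
    o=bot.get_obs();p=o['tool_pos'];R=Ro.from_euler('xyz',o['tcp_rot']).as_matrix()
    s=R.T@(np.array([x,y,z])-p)/80
    w=o['tcp_rot'][2];print(note,"t",round(o['time'],1),"pos",p.round(1),"yaw",w.round(3),"q6",o['joint_positions'][5].round(2),"shift",s.round(3),"spin",None if yaw is None else round(-(yaw-w)/.1,2), "yawalt",None if yaw is None else round(-(yaw+np.pi-w)/.1,2),round(-(yaw-np.pi-w)/.1,2),"F",o['contact_force'].round(1),"grip",round(o['grip_width'],1))
E
python3 - <<'E'
from h import *
im=cv2.imread("pics/top0.png"); dials(im)
# parts: threshold vs mat
lab=im.astype(int);crop=np.zeros(im.shape[:2],np.uint8)
hsv=cv2.cvtColor(im,cv2.COLOR_BGR2HSV)
mat=np.median(im[240:248,400:402].reshape(-1,3),0);print(mat)
d=(np.abs(lab-mat).sum(2)>60).astype(np.uint8)
for n,b,z in(("pad",(366,158,390,184),11),("bear",(374,221,398,244),15),("peg",(431,185,453,210),18)):
    k=np.zeros_like(d);k[b[1]:b[3],b[0]:b[2]]=d[b[1]:b[3],b[0]:b[2]]
    c=max(cv2.findContours(k,0,1)[0],key=cv2.contourArea)
    P=np.array([pt("top",*q[0],z)[:2] for q in c],np.float32);print(n,cv2.minAreaRect(P))
plan(618.7,101.8,200,.23)
E
```

```text
knob [644.6 252.1] r 5.79 ang centroid 4.94 axis 4.43 len 9.8
knob [633.5 177.4] r 5.67 ang centroid 0.89 axis 1.62 len 7.3
knob [622.7 104.4] r 5.37 ang centroid 4.11 axis 3.32 len 6.0
[165.  161.5 167. ]
pad ((641.7653198242188, -188.68746948242188), (37.67908477783203, 71.5675048828125), 45.18356704711914)
bear ((429.1945495605469, -214.35018920898438), (46.62732696533203, 44.060707092285156), 62.898170471191406)
peg ((543.4161987304688, -410.6431579589844), (77.632080078125, 36.22523498535156), 31.336179733276367)
 t 0.1 pos [ 120.6 -510.6  226.1] yaw 0.232 q6 -0.15 shift [ 7.818 -6.019  0.336] spin 0.02 yawalt -31.4 31.43 F [-0.5  0.1  0.1] grip 92.0
```

```bash
cat >> h.py <<'E'
def dialpic(im,name,C=((643.9,249),(631.3,175.4),(618.7,101.8))):
    o=[]
    for c in C:
        u,v=px("top",(*c,140));p=cv2.getRectSubPix(im,(21,21),(float(u),float(v)))
        p=cv2.resize(p,(252,252),interpolation=cv2.INTER_CUBIC);o.append(p)
        print(u.round(1),v.round(1))
    cv2.imwrite(name,np.hstack(o))
E
python3 - <<'E'
from h import *
dialpic(cv2.imread("pics/top0.png"),"pics/d0.png")
E
```

```text
247.0 162.0
270.0 166.0
293.0 170.0
```

View pics/d0.png

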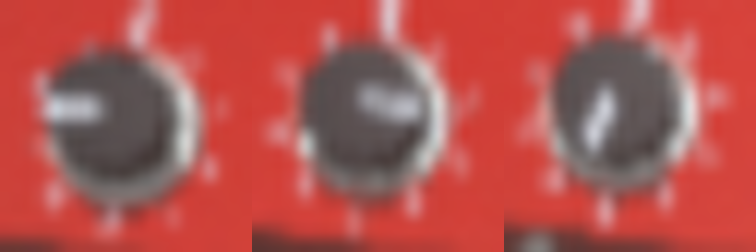

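The zoomed crop gives knob face centres about 5 mm in +x and +y from my first guess: about (649,253), (636,180) and (624,107). The pointers read about 7.2, 2.3 and 5.4. I'm moving over the right dial now.

>>> {"api": "jog_arm", "payload": {"targets": [{"xyz": [0.4,-0.3,0.02]},{"xyz": [0.4,-0.3,0.02]},{"xyz": [0.4,-0.3,0.02]},{"xyz": [0.4,-0.3,0.02]},{"xyz": [0.4,-0.3,0.02]},{"xyz": [0.4,-0.3,0.02]},{"xyz": [0.4,-0.3,0.02]},{"xyz": [0.4,-0.3,0.02]},{"xyz": [0.4,-0.3,0.02]},{"xyz": [0.4,-0.3,0.02]}], "gripper": 54}}

```text
invalid input
```

>>> {"api": "jog_arm", "payload": {"targets": [{"xyz": [0.4,-0.3,0.02]},{"xyz": [0.4,-0.3,0.02]},{"xyz": [0.4,-0.3,0.02]},{"xyz": [0.4,-0.3,0.02]},{"xyz": [0.4,-0.3,0.02]},{"xyz": [0.4,-0.3,0.02]},{"xyz": [0.4,-0.3,0.02]},{"xyz": [0.3,-0.3,0.02]},{"xyz": [0.2,-0.3,0.02]},{"xyz": [0,0,0]}]}}

```text
invalid input
```

Run:
```python
from h import *
plan(624,107,150,0.23)
im=bot.capture("side");
u,v=px("side",(624,107,140)).astype(int);print(u,v)
cv2.imwrite("pics/s1.png",cv2.resize(im[v-60:v+40,u-60:u+60],None,fx=6,fy=6,interpolation=cv2.INTER_CUBIC))
```

```text
t 0.1 pos [ 120.6 -510.6  226.1] yaw 0.232 q6 -0.15 shift [ 7.897 -6.066  0.961] spin 0.02 yawalt -31.4 31.43 F [-0.5  0.1  0.1] grip 92.0
343 172
```

View pics/s1.png

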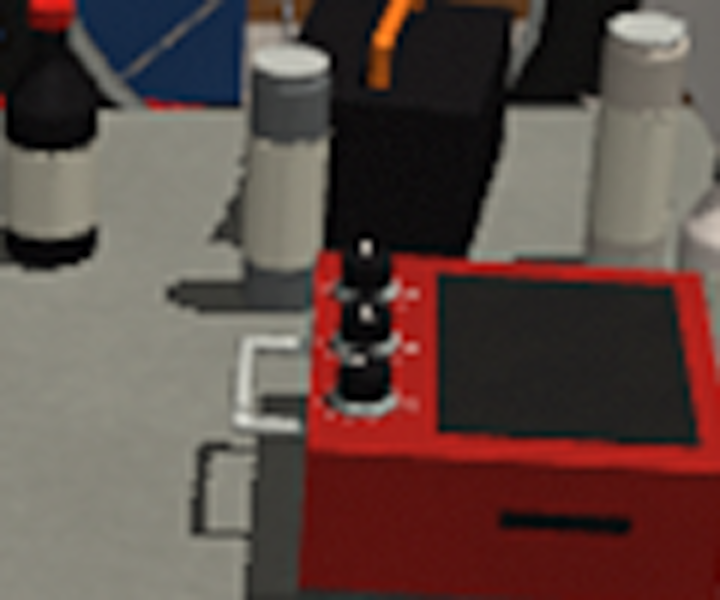

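The move was refused, most likely because rows need "spin", so I'll resend it. The side view puts the right knob top at about (344,172), which matches the predicted (343,172).

>>> {"api": "jog_arm", "payload": {"targets": [{"xyz": [0.4,-0.3,0.02],"spin": 0},{"xyz": [0.4,-0.3,0.02],"spin": 0},{"xyz": [0.4,-0.3,0.02],"spin": 0},{"xyz": [0.4,-0.3,0.02],"spin": 0},{"xyz": [0.4,-0.3,0.02],"spin": 0},{"xyz": [0.4,-0.3,0.02],"spin": 0},{"xyz": [0.4,-0.3,0.02],"spin": 0},{"xyz": [0.4,-0.3,0.02],"spin": 0},{"xyz": [0.4,-0.3,0.02],"spin": 0},{"xyz": [0.4,-0.3,0.02],"spin": 0}], "gripper": 54}}

```text
time: 1.4
tool_pos: [377.5, -202.7, 210.6]
tcp_rot: [-3.142, 0.0, 0.232]
contact_force: [0.9, -0.4, -0.4]
grip_width: 49.5
finger_force: 0.0
```

>>> {"api": "jog_arm", "payload": {"targets": [{"xyz": [0.4,-0.3,0.02],"spin": 0},{"xyz": [0.4,-0.3,0.02],"spin": 0},{"xyz": [0.4,-0.3,0.02],"spin": 0},{"xyz": [0.4,-0.3,0.02],"spin": 0},{"xyz": [0.4,-0.3,0.02],"spin": 0},{"xyz": [0.4,-0.3,0.02],"spin": 0},{"xyz": [0.4,-0.3,0.02],"spin": 0},{"xyz": [0.4,-0.3,0.02],"spin": 0},{"xyz": [0.4,-0.3,0.02],"spin": 0},{"xyz": [0,0,0],"spin": 0}]}}

```text
time: 2.65
tool_pos: [608.2, 74.5, 195.2]
tcp_rot: [-3.141, 0.001, 0.235]
contact_force: [-0.9, 0.5, 0.1]
grip_width: 49.4
finger_force: 0.0
```

Run:
```python
from h import *
plan(624,107,150,0.23)
```

```text
t 2.6 pos [608.2  74.5 195.2] yaw 0.235 q6 1.33 shift [ 0.287 -0.349  0.565] spin 0.05 yawalt -31.37 31.46 F [-0.9  0.5  0.1] grip 49.4
```

>>> {"api": "jog_arm", "payload": {"targets": [{"xyz": [0.145,-0.175,0],"spin": 0},{"xyz": [0.145,-0.175,0],"spin": 0},{"xyz": [0,0,0.2],"spin": 0},{"xyz": [0,0,0.2],"spin": 0},{"xyz": [0,0,0.2],"spin": 0},{"xyz": [0,0,0.15],"spin": 0},{"xyz": [0,0,0.1],"spin": 0},{"xyz": [0,0,0.05],"spin": 0},{"xyz": [0,0,0],"spin": 0},{"xyz": [0,0,0],"spin": 0}]}}

```text
time: 3.9
tool_pos: [624.1, 105.1, 124.9]
tcp_rot: [3.141, -0.001, 0.232]
contact_force: [-0.0, -0.0, -0.5]
grip_width: 49.6
finger_force: 0.0
```

>>> {"api": "jog_arm", "payload": {"targets": [{"xyz": [0,0,0],"spin": 0},{"xyz": [0,0,0],"spin": 0},{"xyz": [0,0,0],"spin": 0},{"xyz": [0,0,0],"spin": 0},{"xyz": [0,0,0],"spin": 0},{"xyz": [0,0,0],"spin": 0},{"xyz": [0,0,0],"spin": 0},{"xyz": [0,0,0],"spin": 0},{"xyz": [0,0,0],"spin": 0},{"xyz": [0,0,0],"spin": 0}], "gripper": 0}}

```text
time: 5.15
tool_pos: [623.5, 106.8, 124.6]
tcp_rot: [-3.139, -0.0, 0.232]
contact_force: [-2.0, 5.7, 1.0]
grip_width: 33.2
finger_force: 30.0
```

Run:
```python
from h import *
plan(624,107,122,0.23);print(bot.get_obs()['moment'],bot.get_obs()['finger_force'])
```

```text
t 5.2 pos [623.5 106.8 124.6] yaw 0.232 q6 1.38 shift [ 0.007 -0.     0.033] spin 0.02 yawalt -31.39 31.44 F [-2.   5.7  1. ] grip 33.2
[0.99982975 0.21232324 0.02018486] 30.000140368938446
```

>>> {"api": "jog_arm", "payload": {"targets": [{"xyz": [0,0,0],"spin": -1},{"xyz": [0,0,0],"spin": -1},{"xyz": [0,0,0],"spin": -1},{"xyz": [0,0,0],"spin": -1},{"xyz": [0,0,0],"spin": -1},{"xyz": [0,0,0],"spin": -1},{"xyz": [0,0,0],"spin": -1},{"xyz": [0,0,0],"spin": -1},{"xyz": [0,0,0],"spin": -1},{"xyz": [0,0,0],"spin": -1}]}}

```text
time: 6.4
tool_pos: [625.2, 105.0, 124.7]
tcp_rot: [3.138, -0.001, 1.235]
contact_force: [5.2, 0.1, -1.9]
grip_width: 33.1
finger_force: 30.0
```

>>> {"api": "jog_arm", "payload": {"targets": [{"xyz": [0,0,0],"spin": -1},{"xyz": [0,0,0],"spin": -1},{"xyz": [0,0,0],"spin": -1},{"xyz": [0,0,0],"spin": -1},{"xyz": [0,0,0],"spin": -1},{"xyz": [0,0,0],"spin": -1},{"xyz": [0,0,0],"spin": -1},{"xyz": [0,0,0],"spin": -1},{"xyz": [0,0,0],"spin": -1},{"xyz": [0,0,0],"spin": -1}]}}

```text
time: 7.65
tool_pos: [627.7, 105.4, 124.8]
tcp_rot: [3.134, 0.005, 2.235]
contact_force: [14.8, 2.4, -7.3]
grip_width: 33.5
finger_force: 30.0
```

>>> {"api": "jog_arm", "payload": {"targets": [{"xyz": [0,0,0],"spin": -1},{"xyz": [0,0,0],"spin": 0},{"xyz": [0,0,0],"spin": 0},{"xyz": [0,0,0],"spin": 0},{"xyz": [0,0,0],"spin": 0},{"xyz": [0,0,0],"spin": 0},{"xyz": [0,0,0],"spin": 0},{"xyz": [0,0,0],"spin": 0},{"xyz": [0,0,0],"spin": 0},{"xyz": [0,0,0],"spin": 0}]}}

```text
time: 8.9
tool_pos: [627.9, 105.6, 124.8]
tcp_rot: [3.134, 0.006, 2.332]
contact_force: [15.1, 2.7, -8.1]
grip_width: 33.3
finger_force: 30.0
```

>>> {"api": "jog_arm", "payload": {"targets": [{"xyz": [0,0,0],"spin": 0},{"xyz": [0,0,0],"spin": 0},{"xyz": [0,0,0],"spin": 0},{"xyz": [0,0,0],"spin": 0},{"xyz": [0,0,-0.2],"spin": 0},{"xyz": [0,0,-0.3],"spin": 0},{"xyz": [0,0,-0.3],"spin": 0},{"xyz": [0,0,0],"spin": 0},{"xyz": [0,0,0],"spin": 0},{"xyz": [0,0,0],"spin": 0}], "gripper": 54}}

```text
time: 10.15
tool_pos: [623.2, 105.1, 187.1]
tcp_rot: [-3.14, -0.001, 2.332]
contact_force: [-0.8, -0.8, -0.2]
grip_width: 49.7
finger_force: 0.0
```

Run:
```python
from h import *
plan(635.5,179.5,187,0.9)
```

```text
t 10.2 pos [623.2 105.1 187.1] yaw 2.332 q6 -0.72 shift [0.567 0.753 0.001] spin 14.32 yawalt -17.1 45.73 F [-0.8 -0.8 -0.2] grip 49.7
```

>>> {"api": "jog_arm", "payload": {"targets": [{"xyz": [0.27,0.395,0],"spin": 0},{"xyz": [0.27,0.395,0],"spin": 0},{"xyz": [0,0,0],"spin": 0},{"xyz": [0,0,0.2],"spin": 0},{"xyz": [0,0,0.2],"spin": 0},{"xyz": [0,0,0.2],"spin": 0},{"xyz": [0,0,0.1],"spin": 0},{"xyz": [0,0,0.08],"spin": 0},{"xyz": [0,0,0],"spin": 0},{"xyz": [0,0,0],"spin": 0}]}}

```text
time: 11.4
tool_pos: [640.1, 180.0, 126.5]
tcp_rot: [3.141, 0.001, 2.332]
contact_force: [-0.2, 0.1, 0.4]
grip_width: 49.8
finger_force: 0.0
```

>>> {"api": "jog_arm", "payload": {"targets": [{"xyz": [0,0,0],"spin": 0},{"xyz": [0,0,0],"spin": 0},{"xyz": [0,0,0],"spin": 0},{"xyz": [0,0,0],"spin": 0},{"xyz": [0,0,0],"spin": 0},{"xyz": [0,0,0],"spin": 0},{"xyz": [0,0,0],"spin": 1},{"xyz": [0,0,0],"spin": 1},{"xyz": [0,0,0],"spin": 1},{"xyz": [0,0,0],"spin": 1}], "gripper": 0}}

```text
time: 12.65
tool_pos: [638.3, 178.8, 126.2]
tcp_rot: [-3.138, 0.001, 1.928]
contact_force: [-9.3, -6.0, 6.9]
grip_width: 33.1
finger_force: 30.0
```

>>> {"api": "jog_arm", "payload": {"targets": [{"xyz": [0,0,0],"spin": 1},{"xyz": [0,0,0],"spin": 1},{"xyz": [0,0,0],"spin": 1},{"xyz": [0,0,0],"spin": 1},{"xyz": [0,0,0],"spin": 1},{"xyz": [0,0,0],"spin": 1},{"xyz": [0,0,0],"spin": 1},{"xyz": [0,0,0],"spin": 1},{"xyz": [0,0,0],"spin": 1},{"xyz": [0,0,0],"spin": 1}]}}

```text
time: 13.9
tool_pos: [635.2, 179.2, 126.1]
tcp_rot: [-3.135, 0.008, 0.929]
contact_force: [-19.5, -5.5, 12.5]
grip_width: 33.3
finger_force: 30.0
```

>>> {"api": "jog_arm", "payload": {"targets": [{"xyz": [0,0,0],"spin": 1},{"xyz": [0,0,0],"spin": 1},{"xyz": [0,0,0],"spin": 1},{"xyz": [0,0,0],"spin": 1},{"xyz": [0,0,0],"spin": 1},{"xyz": [0,0,0],"spin": 1},{"xyz": [0,0,0],"spin": 1},{"xyz": [0,0,0],"spin": 1},{"xyz": [0,0,0],"spin": 1},{"xyz": [0,0,0],"spin": 0.2}]}}

```text
time: 15.15
tool_pos: [633.9, 181.7, 126.1]
tcp_rot: [-3.14, 0.012, 0.012]
contact_force: [-22.8, 2.1, 14.4]
grip_width: 32.7
finger_force: 30.0
```

>>> {"api": "jog_arm", "payload": {"targets": [{"xyz": [0,0,0],"spin": 0},{"xyz": [0,0,0],"spin": 0},{"xyz": [0,0,0],"spin": 0},{"xyz": [0,0,0],"spin": 0},{"xyz": [0,0,-0.2],"spin": 0},{"xyz": [0,0,-0.3],"spin": 0},{"xyz": [0,0,-0.3],"spin": 0},{"xyz": [0,0,0],"spin": 0},{"xyz": [0,0,0],"spin": 0},{"xyz": [0,0,0],"spin": 0}], "gripper": 54}}

```text
time: 16.4
tool_pos: [639.2, 179.8, 188.6]
tcp_rot: [3.141, 0.002, 0.012]
contact_force: [-0.0, -0.1, -0.7]
grip_width: 50.0
finger_force: 0.0
```

Run:
```python
from h import *
plan(651.5,253.5,187,0.4)
```

```text
t 16.4 pos [639.2 179.8 188.6] yaw 0.012 q6 1.72 shift [ 0.165 -0.919  0.02 ] spin -3.88 yawalt -35.3 27.53 F [-0.  -0.1 -0.7] grip 50.0
```

>>> {"api": "jog_arm", "payload": {"targets": [{"xyz": [0.04,-0.31,0],"spin": 0},{"xyz": [0.04,-0.31,0],"spin": 0},{"xyz": [0.03,-0.3,0],"spin": 0},{"xyz": [0,0,0.2],"spin": 0},{"xyz": [0,0,0.2],"spin": 0},{"xyz": [0,0,0.2],"spin": 0},{"xyz": [0,0,0.1],"spin": 0},{"xyz": [0,0,0.1],"spin": 0},{"xyz": [0,0,0],"spin": 0},{"xyz": [0,0,0],"spin": 0}]}}

```text
time: 17.65
tool_pos: [648.0, 253.6, 126.5]
tcp_rot: [-3.141, -0.001, 0.012]
contact_force: [0.8, 0.6, -0.5]
grip_width: 49.1
finger_force: 0.0
```

>>> {"api": "jog_arm", "payload": {"targets": [{"xyz": [0,0,0],"spin": 0},{"xyz": [0,0,0],"spin": 0},{"xyz": [0,0,0],"spin": 0},{"xyz": [0,0,0],"spin": 0},{"xyz": [0,0,0],"spin": 0},{"xyz": [0,0,0],"spin": 0},{"xyz": [0,0,0],"spin": -1},{"xyz": [0,0,0],"spin": -1},{"xyz": [0,0,0],"spin": -1},{"xyz": [0,0,0],"spin": -1}], "gripper": 0}}

```text
time: 18.9
tool_pos: [647.8, 256.0, 126.5]
tcp_rot: [-3.139, -0.003, 0.416]
contact_force: [0.2, 6.8, 0.2]
grip_width: 32.9
finger_force: 30.0
```

>>> {"api": "jog_arm", "payload": {"targets": [{"xyz": [0,0,0],"spin": -1},{"xyz": [0,0,0],"spin": -1},{"xyz": [0,0,0],"spin": -1},{"xyz": [0,0,0],"spin": -1},{"xyz": [0,0,0],"spin": -1},{"xyz": [0,0,0],"spin": -1},{"xyz": [0,0,0],"spin": -1},{"xyz": [0,0,0],"spin": -1},{"xyz": [0,0,0],"spin": -1},{"xyz": [0,0,0],"spin": -1}]}}

```text
time: 20.15
tool_pos: [647.6, 256.2, 126.5]
tcp_rot: [3.141, -0.004, 1.416]
contact_force: [0.0, 8.0, 0.4]
grip_width: 33.1
finger_force: 30.0
```

>>> {"api": "jog_arm", "payload": {"targets": [{"xyz": [0,0,0],"spin": -1},{"xyz": [0,0,0],"spin": -1},{"xyz": [0,0,0],"spin": -1},{"xyz": [0,0,0],"spin": -1},{"xyz": [0,0,0],"spin": -1},{"xyz": [0,0,0],"spin": -1},{"xyz": [0,0,0],"spin": -1},{"xyz": [0,0,0],"spin": -1},{"xyz": [0,0,0],"spin": -1},{"xyz": [0,0,0],"spin": -1}]}}

```text
time: 21.4
tool_pos: [647.4, 256.2, 126.5]
tcp_rot: [3.138, -0.002, 2.416]
contact_force: [0.5, 7.3, -0.2]
grip_width: 33.0
finger_force: 30.0
```

>>> {"api": "jog_arm", "payload": {"targets": [{"xyz": [0,0,0],"spin": -1},{"xyz": [0,0,0],"spin": -1},{"xyz": [0,0,0],"spin": -0.5},{"xyz": [0,0,0],"spin": 0},{"xyz": [0,0,0],"spin": 0},{"xyz": [0,0,0],"spin": 0},{"xyz": [0,0,0],"spin": 0},{"xyz": [0,0,0],"spin": 0},{"xyz": [0,0,0],"spin": 0},{"xyz": [0,0,0],"spin": 0}]}}

```text
time: 22.65
tool_pos: [647.4, 256.1, 126.5]
tcp_rot: [3.138, -0.001, 2.663]
contact_force: [-0.9, 7.4, 0.6]
grip_width: 33.2
finger_force: 30.0
```

>>> {"api": "jog_arm", "payload": {"targets": [{"xyz": [0,0,0],"spin": 0},{"xyz": [0,0,0],"spin": 0},{"xyz": [0,0,0],"spin": 0},{"xyz": [0,0,0],"spin": 0},{"xyz": [0,0,-0.3],"spin": 0},{"xyz": [0,0,-0.4],"spin": 0},{"xyz": [0,0,-0.3],"spin": 0},{"xyz": [0,0,0],"spin": 0},{"xyz": [0,0,0],"spin": 0},{"xyz": [0,0,0],"spin": 0}], "gripper": 54}}

```text
time: 23.9
tool_pos: [647.1, 253.4, 204.1]
tcp_rot: [-3.14, -0.002, 2.662]
contact_force: [0.5, -0.0, -0.3]
grip_width: 49.6
finger_force: 0.0
```

Run:
```python
from h import *
plan(460,40,205,2.6)
```

```text
t 23.9 pos [647.1 253.4 204.1] yaw 2.662 q6 -0.83 shift [ 8.430e-01 -3.446e+00 -3.000e-03] spin 0.62 yawalt -30.8 32.03 F [ 0.5 -0.  -0.3] grip 49.6
```

>>> {"api": "jog_arm", "payload": {"targets": [{"xyz": [0.12,-0.49,0],"spin": 0},{"xyz": [0.12,-0.49,0],"spin": 0},{"xyz": [0.12,-0.49,0],"spin": 0},{"xyz": [0.12,-0.49,0],"spin": 0},{"xyz": [0.12,-0.49,0],"spin": 0},{"xyz": [0.12,-0.49,0],"spin": 0},{"xyz": [0.12,-0.49,0],"spin": -1},{"xyz": [0,0,0],"spin": -1},{"xyz": [0,0,0],"spin": -1},{"xyz": [0,0,0],"spin": -0.1}], "gripper": 0}}

```text
time: 25.15
tool_pos: [461.0, 41.2, 205.4]
tcp_rot: [-3.141, -0.001, 2.971]
contact_force: [0.1, 0.3, 0.2]
grip_width: 0.3
finger_force: 0.0
```

Run:
```python
from h import *
im=bot.capture("top");cv2.imwrite("pics/top1.png",im)
dialpic(im,"pics/d1.png")
plan(584,187,205,2.97)
```

```text
247.0 162.0
270.0 166.0
293.0 170.0
 t 25.2 pos [461.1  41.3 205.4] yaw 2.971 q6 -1.48 shift [-1.204  2.056  0.004] spin 0.01 yawalt -31.41 31.42 F [-0.9 -0.1 -0.4] grip 0.7
```

View pics/d1.png

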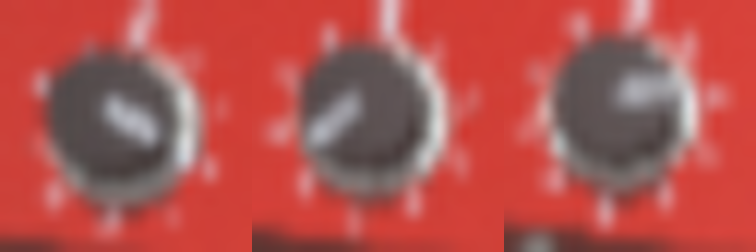

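The dial crop shows pointers at 3, 6 and 2 within about 8°, which is inside tolerance. Next is the handle.

Run:
```python
from h import *
im=cv2.imread("pics/top1.png")
r=im[180:202,245:292].min(2);ys,xs=np.nonzero(r>185);print(len(xs))
for a,b in zip(xs[::6]+245,ys[::6]+180): print((a,b),pt("top",a,b,84)[:2].round(),end=" ")
print(pt("top",267.3,189.7,82))
plan(584,190,205,2.97)
```

```text
81
(np.int64(252), np.int64(180)) [594. 242.] (np.int64(285), np.int64(182)) [588. 132.] (np.int64(252), np.int64(184)) [581. 242.] (np.int64(285), np.int64(185)) [578. 132.] (np.int64(252), np.int64(187)) [571. 242.] (np.int64(251), np.int64(188)) [567. 245.] (np.int64(257), np.int64(188)) [567. 225.] (np.int64(284), np.int64(188)) [568. 135.] (np.int64(262), np.int64(189)) [564. 208.] (np.int64(269), np.int64(189)) [564. 185.] (np.int64(269), np.int64(190)) [561. 185.] (np.int64(275), np.int64(190)) [561. 165.] (np.int64(275), np.int64(191)) [557. 165.] (np.int64(278), np.int64(192)) [554. 155.] [561.97059853 190.97323851  82.        ]
 t 25.2 pos [461.1  41.3 205.4] yaw 2.971 q6 -1.48 shift [-1.197  2.093  0.004] spin 0.01 yawalt -31.41 31.42 F [-0.9 -0.1 -0.4] grip 0.7
```

>>> {"api": "jog_arm", "payload": {"targets": [{"xyz": [-0.3,0.525,0],"spin": 0},{"xyz": [-0.3,0.525,0],"spin": 0},{"xyz": [-0.3,0.525,0],"spin": 0},{"xyz": [-0.3,0.525,0],"spin": 0},{"xyz": [0,0,0],"spin": 0},{"xyz": [0,0,0.5],"spin": 0},{"xyz": [0,0,0.5],"spin": 0},{"xyz": [0,0,0.4],"spin": 0},{"xyz": [0,0,0.3],"spin": 0},{"xyz": [0,0,0.1],"spin": 0}]}}

```text
time: 26.45
tool_pos: [582.3, 190.0, 60.2]
tcp_rot: [-3.14, -0.005, 2.971]
contact_force: [-7.6, 1.5, 3.1]
grip_width: 0.4
finger_force: 0.0
```

>>> {"api": "jog_arm", "payload": {"targets": [{"xyz": [0,0,0],"spin": 0},{"xyz": [0.1,0,0],"spin": 0},{"xyz": [0.15,0,0],"spin": 0},{"xyz": [0.2,0,0],"spin": 0},{"xyz": [0.2,0,0],"spin": 0},{"xyz": [0.2,0,0],"spin": 0},{"xyz": [0.2,0,0],"spin": 0},{"xyz": [0.2,0,0],"spin": 0},{"xyz": [0.2,0,0],"spin": 0},{"xyz": [0.2,0,0],"spin": 0}]}}

```text
time: 27.7
tool_pos: [454.4, 212.7, 62.8]
tcp_rot: [3.141, 0.003, 2.972]
contact_force: [3.1, -2.7, 1.4]
grip_width: 0.2
finger_force: 1.8
```

>>> {"api": "jog_arm", "payload": {"targets": [{"xyz": [0.15,0,0],"spin": 0},{"xyz": [0.05,0,0],"spin": 0},{"xyz": [0.02,0,0],"spin": 0},{"xyz": [0,0,0],"spin": 0},{"xyz": [0,0,0],"spin": 0},{"xyz": [0,0,0],"spin": 0},{"xyz": [0,0,0],"spin": 0},{"xyz": [0,0,0],"spin": 0},{"xyz": [0,0,0],"spin": 0},{"xyz": [0,0,0],"spin": 0}]}}

```text
time: 28.95
tool_pos: [437.0, 215.9, 61.8]
tcp_rot: [-3.141, 0.0, 2.972]
contact_force: [1.0, 0.4, -0.5]
grip_width: 0.7
finger_force: 0.4
```

>>> {"api": "jog_arm", "payload": {"targets": [{"xyz": [0.06,0,0],"spin": 0},{"xyz": [0.06,0,0],"spin": 0},{"xyz": [0.03,0,0],"spin": 0},{"xyz": [0,0,0],"spin": 0},{"xyz": [0,0,0],"spin": 0},{"xyz": [0,0,0],"spin": 0},{"xyz": [0,0,0],"spin": 0},{"xyz": [0,0,0],"spin": 0},{"xyz": [0,0,0],"spin": 0},{"xyz": [0,0,0],"spin": 0}]}}

```text
time: 30.2
tool_pos: [433.6, 216.7, 62.5]
tcp_rot: [3.139, 0.017, 2.973]
contact_force: [29.9, -12.7, -20.6]
grip_width: 0.3
finger_force: 15.2
```

>>> {"api": "jog_arm", "payload": {"targets": [{"xyz": [-0.05,0,0],"spin": 0},{"xyz": [-0.05,0,0],"spin": 0},{"xyz": [0,0,-0.3],"spin": 0},{"xyz": [0,0,-0.4],"spin": 0},{"xyz": [0,0,-0.4],"spin": 0},{"xyz": [0,0,-0.4],"spin": 0},{"xyz": [0,0,-0.3],"spin": 0},{"xyz": [0,0,0],"spin": 0},{"xyz": [0,0,0],"spin": 0},{"xyz": [0,0,0],"spin": 0}]}}

```text
time: 31.45
tool_pos: [432.2, 216.4, 204.6]
tcp_rot: [-3.14, -0.002, 2.972]
contact_force: [-0.5, 0.4, -0.1]
grip_width: 0.1
finger_force: 0.0
```

Run:
```python
from h import *
print(np.arctan2(1,1))
plan(429,-214,200,None or 2.97)
```

```text
0.7853981633974483
 t 31.4 pos [432.2 216.4 204.6] yaw 2.972 q6 -1.1 shift [-0.869 -5.309  0.063] spin 0.02 yawalt -31.4 31.43 F [-0.5  0.4 -0.1] grip 0.1
```

```bash
cat >> h.py <<'E'
def parts(im):
    mat=np.median(im[240:248,400:402].reshape(-1,3),0)
    d=(np.abs(im.astype(int)-mat).sum(2)>60).astype(np.uint8)
    k=np.zeros_like(d);k[154:250,366:458]=d[154:250,366:458]
    for c in cv2.findContours(k,0,1)[0]:
        if cv2.contourArea(c)<40: continue
        P=np.array([pt("top",*q[0],13)[:2] for q in c],np.float32);m=cv2.moments(c);print((round(m['m10']/m['m00'],1),round(m['m01']/m['m00'],1)),[np.round(v,1) for v in cv2.minAreaRect(P)])
E
python3 - <<'E'
from h import *
im=bot.capture("top");cv2.imwrite("pics/top2.png",im);parts(im)
plan(427,-214,200,2.97)
E
```

```text
(384.9, 230.9) [array([ 429.2, -214.7]), array([46.7, 44.1]), np.float64(62.9)]
(440.5, 222.8) [array([ 455.2, -410.4]), array([77.1, 78.3]), np.float64(0.2)]
(413.1, 201.1) [array([ 531.9, -315.3]), array([74.3, 64.6]), np.float64(89.0)]
(440.1, 198.4) [array([ 543.9, -412.3]), array([77.9, 36.4]), np.float64(31.3)]
(414.3, 171.9) [array([ 635.3, -320.3]), array([39.3, 72.4]), np.float64(29.3)]
(376.6, 170.4) [array([ 641.5, -186.6]), array([35.2, 69. ]), np.float64(45.1)]
 t 31.5 pos [432.4 216.4 204.8] yaw 2.972 q6 -1.1 shift [-0.843 -5.314  0.064] spin 0.02 yawalt -31.4 31.43 F [-0.3 -0.2 -0. ] grip 0.3
```

View pics/top2.png

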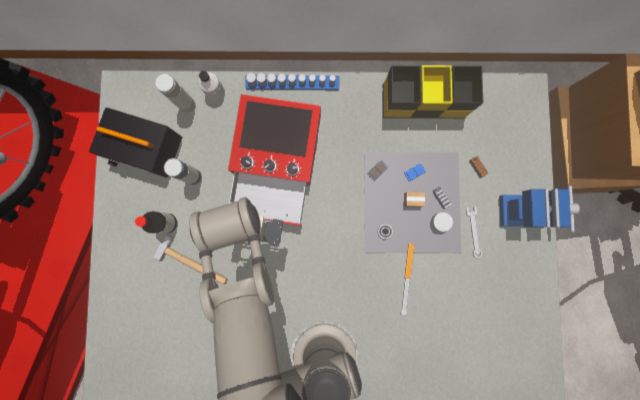

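The drawer is open and the parts haven't moved. Next I'll fetch the bearing.

>>> {"api": "jog_arm", "payload": {"targets": [{"xyz": [-0.07,-0.44,0],"spin": 0},{"xyz": [-0.07,-0.44,0],"spin": 0},{"xyz": [-0.07,-0.44,0],"spin": 0},{"xyz": [-0.07,-0.44,0],"spin": 0},{"xyz": [-0.07,-0.44,0],"spin": 0},{"xyz": [-0.07,-0.44,0],"spin": 0},{"xyz": [-0.07,-0.44,0],"spin": 0},{"xyz": [-0.07,-0.44,0],"spin": 0},{"xyz": [-0.07,-0.44,0],"spin": 0},{"xyz": [-0.07,-0.44,0],"spin": 0}], "gripper": 88}}

```text
time: 32.75
tool_pos: [428.3, -140.9, 205.3]
tcp_rot: [3.141, -0.001, 2.972]
contact_force: [0.7, 0.6, -1.2]
grip_width: 80.6
finger_force: 0.0
```

>>> {"api": "jog_arm", "payload": {"targets": [{"xyz": [-0.07,-0.46,0],"spin": 0},{"xyz": [-0.07,-0.46,0],"spin": 0},{"xyz": [0,0,0],"spin": 0},{"xyz": [0,0,0.3],"spin": 0},{"xyz": [0,0,0.3],"spin": 0},{"xyz": [0,0,0.3],"spin": 0},{"xyz": [0,0,0.3],"spin": 0},{"xyz": [0,0,0.3],"spin": 0},{"xyz": [0,0,0.3],"spin": 0},{"xyz": [0,0,0],"spin": 0}]}}

```text
time: 34.0
tool_pos: [426.1, -212.5, 60.4]
tcp_rot: [3.139, -0.004, 2.972]
contact_force: [-1.1, -0.5, 0.5]
grip_width: 80.6
finger_force: 0.0
```

Run:
```python
from h import *
plan(428,-214,4,2.97)
```

```text
t 34.0 pos [ 426.1 -212.5   60.4] yaw 2.972 q6 -2.03 shift [-0.03  -0.016  0.705] spin 0.02 yawalt -31.39 31.44 F [-1.1 -0.5  0.5] grip 80.6
```

>>> {"api": "jog_arm", "payload": {"targets": [{"xyz": [-0.03,-0.02,0.3],"spin": 0},{"xyz": [0,0,0.2],"spin": 0},{"xyz": [0,0,0.15],"spin": 0},{"xyz": [0,0,0.05],"spin": 0},{"xyz": [0,0,0],"spin": 0},{"xyz": [0,0,0],"spin": 0},{"xyz": [0,0,0],"spin": 0},{"xyz": [0,0,0],"spin": 0},{"xyz": [0,0,0],"spin": 0},{"xyz": [0,0,0],"spin": 0}]}}

```text
time: 35.25
tool_pos: [429.4, -216.3, 5.9]
tcp_rot: [-3.142, 0.0, 2.972]
contact_force: [-0.3, -0.4, -0.9]
grip_width: 80.9
finger_force: 0.0
```

>>> {"api": "jog_arm", "payload": {"targets": [{"xyz": [0,0,0],"spin": 0},{"xyz": [0,0,0],"spin": 0},{"xyz": [0,0,0],"spin": 0},{"xyz": [0,0,0],"spin": 0},{"xyz": [0,0,0],"spin": 0},{"xyz": [0,0,0],"spin": 0},{"xyz": [0,0,-0.2],"spin": 0},{"xyz": [0,0,-0.3],"spin": 0},{"xyz": [0,0,-0.3],"spin": 0},{"xyz": [0,0,-0.3],"spin": 0}], "gripper": 0}}

```text
time: 36.5
tool_pos: [429.3, -216.3, 94.6]
tcp_rot: [-3.141, -0.0, 2.972]
contact_force: [1.3, -0.7, -1.2]
grip_width: 50.9
finger_force: 30.0
```

>>> {"api": "jog_arm", "payload": {"targets": [{"xyz": [0,0,-0.3],"spin": 0},{"xyz": [0,0,-0.4],"spin": 0},{"xyz": [0,0,-0.2],"spin": 0},{"xyz": [0,0,0],"spin": 0},{"xyz": [0,0,0],"spin": 0},{"xyz": [0,0,0],"spin": 0},{"xyz": [0,0,0],"spin": 0},{"xyz": [0,0,0],"spin": 0},{"xyz": [0,0,0],"spin": 0},{"xyz": [0,0,0],"spin": 0}]}}

```text
time: 37.75
tool_pos: [429.4, -216.2, 165.9]
tcp_rot: [-3.141, 0.0, 2.972]
contact_force: [-0.1, -0.5, -1.5]
grip_width: 51.0
finger_force: 30.0
```

Run:
```python
from h import *
plan(543,126,160,2.97)
```

```text
t 37.8 pos [ 429.4 -216.2  165.9] yaw 2.972 q6 -2.03 shift [-0.676  4.456  0.074] spin 0.02 yawalt -31.4 31.43 F [-0.1 -0.5 -1.5] grip 51.0
```

>>> {"api": "jog_arm", "payload": {"targets": [{"xyz": [-0.065,0.42,0],"spin": 0},{"xyz": [-0.065,0.46,0],"spin": 0},{"xyz": [-0.065,0.46,0],"spin": 0},{"xyz": [-0.065,0.46,0],"spin": 0},{"xyz": [-0.065,0.46,0],"spin": 0},{"xyz": [-0.065,0.46,0],"spin": 0},{"xyz": [-0.065,0.46,0],"spin": 0},{"xyz": [-0.065,0.46,0],"spin": 0},{"xyz": [-0.065,0.46,0],"spin": 0},{"xyz": [-0.065,0.46,0],"spin": 0}]}}

```text
time: 39.0
tool_pos: [542.6, 135.7, 165.9]
tcp_rot: [-3.141, 0.0, 2.972]
contact_force: [0.1, -0.2, -0.5]
grip_width: 51.1
finger_force: 30.0
```

Run:
```python
from h import *
plan(545,136,40,2.97)
```

```text
t 39.0 pos [542.6 135.7 165.9] yaw 2.972 q6 -1.29 shift [-0.028  0.009  1.574] spin 0.02 yawalt -31.4 31.43 F [ 0.1 -0.2 -0.5] grip 51.1
```

>>> {"api": "jog_arm", "payload": {"targets": [{"xyz": [-0.03,0,0],"spin": 0},{"xyz": [0,0,0.2],"spin": 0},{"xyz": [0,0,0.25],"spin": 0},{"xyz": [0,0,0.25],"spin": 0},{"xyz": [0,0,0.25],"spin": 0},{"xyz": [0,0,0.25],"spin": 0},{"xyz": [0,0,0.2],"spin": 0},{"xyz": [0,0,0.15],"spin": 0},{"xyz": [0,0,0.1],"spin": 0},{"xyz": [0,0,0],"spin": 0}]}}

```text
time: 40.25
tool_pos: [544.5, 134.0, 33.5]
tcp_rot: [-3.141, -0.001, 2.972]
contact_force: [-0.3, -0.2, -0.7]
grip_width: 51.3
finger_force: 30.0
```

>>> {"api": "jog_arm", "payload": {"targets": [{"xyz": [0,0,0],"spin": 0},{"xyz": [0,0,0],"spin": 0},{"xyz": [0,0,0],"spin": 0},{"xyz": [0,0,0],"spin": 0},{"xyz": [0,0,-0.2],"spin": 0},{"xyz": [0,0,-0.3],"spin": 0},{"xyz": [0,0,-0.3],"spin": 0},{"xyz": [0,0,-0.4],"spin": 0},{"xyz": [0,0,-0.4],"spin": 0},{"xyz": [0,0,0],"spin": 0}], "gripper": 66}}

```text
time: 41.5
tool_pos: [546.3, 134.3, 165.7]
tcp_rot: [3.14, 0.007, 2.972]
contact_force: [-0.3, 0.3, 0.3]
grip_width: 60.2
finger_force: 0.0
```

Run:
```python
from h import *
plan(642,-187,165,2.97)
c,R,f=cam("top")
im=bot.capture("top");parts(im)
u,v=px("top",(535,195,60)).astype(int);print(u,v)
cv2.imwrite("pics/m1.png",cv2.resize(im[v-40:v+50,u-60:u+140],None,fx=4,fy=4,interpolation=cv2.INTER_CUBIC))
```

```text
t 41.5 pos [546.3 134.3 165.7] yaw 2.972 q6 -1.3 shift [-1.857 -3.757  0.014] spin 0.02 yawalt -31.4 31.43 F [-0.3  0.3  0.3] grip 60.2
(440.5, 222.8) [array([ 455.2, -410.4]), array([77.1, 78.3]), np.float64(0.2)]
(413.2, 201.2) [array([ 531.6, -315.2]), array([74.2, 64.2]), np.float64(88.8)]
(440.1, 198.6) [array([ 543.9, -412.3]), array([77.9, 36.4]), np.float64(31.3)]
(414.4, 171.8) [array([ 635.4, -320.3]), array([39.6, 72.3]), np.float64(29.9)]
(376.6, 170.4) [array([ 641.4, -188.4]), array([37.6, 71.5]), np.float64(45.2)]
266 198
```

View pics/m1.png

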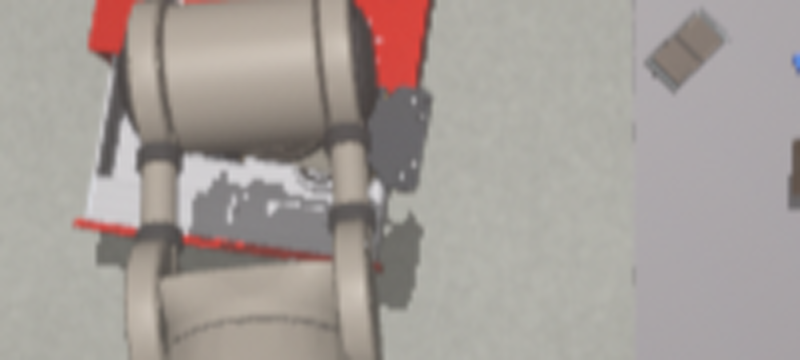

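>>> {"api": "jog_arm", "payload": {"targets": [{"xyz": [-0.206,-0.417,0],"spin": 0},{"xyz": [-0.206,-0.417,0],"spin": 0},{"xyz": [-0.206,-0.417,0],"spin": 0},{"xyz": [-0.206,-0.417,0],"spin": 0},{"xyz": [-0.206,-0.417,0],"spin": 0},{"xyz": [-0.206,-0.417,0],"spin": 0},{"xyz": [-0.206,-0.417,0],"spin": 0},{"xyz": [-0.206,-0.417,0],"spin": 0},{"xyz": [-0.206,-0.417,0],"spin": 0},{"xyz": [0,0,0],"spin": 0.15}]}}

```text
time: 42.8
tool_pos: [639.6, -189.3, 160.2]
tcp_rot: [-3.141, -0.002, 2.953]
contact_force: [-1.0, 0.1, -0.7]
grip_width: 60.9
finger_force: 0.0
```

>>> {"api": "jog_arm", "payload": {"targets": [{"xyz": [0,0,0.2],"spin": 1},{"xyz": [0,0,0.3],"spin": 1},{"xyz": [0,0,0.3],"spin": 1},{"xyz": [0,0,0.3],"spin": 1},{"xyz": [0,0,0.2],"spin": 1},{"xyz": [0,0,0.1],"spin": 1},{"xyz": [0,0,0],"spin": 0},{"xyz": [0,0,0],"spin": 0},{"xyz": [0,0,0],"spin": 0},{"xyz": [0,0,0],"spin": 0}]}}

```text
time: 44.05
tool_pos: [640.3, -186.9, 50.3]
tcp_rot: [3.141, 0.001, 2.357]
contact_force: [0.4, -0.2, 0.2]
grip_width: 60.5
finger_force: 0.0
```

Run:
```python
from h import *
plan(641.5,-187.5,3.5,2.356)
```

```text
t 44.0 pos [ 640.3 -186.9   50.3] yaw 2.357 q6 -1.19 shift [-0.016  0.005  0.585] spin 0.01 yawalt -31.4 31.43 F [ 0.4 -0.2  0.2] grip 60.5
```

>>> {"api": "jog_arm", "payload": {"targets": [{"xyz": [-0.02,0,0.2],"spin": 0},{"xyz": [0,0,0.2],"spin": 0},{"xyz": [0,0,0.12],"spin": 0},{"xyz": [0,0,0.06],"spin": 0},{"xyz": [0,0,0],"spin": 0},{"xyz": [0,0,0],"spin": 0},{"xyz": [0,0,0],"spin": 0},{"xyz": [0,0,0],"spin": 0},{"xyz": [0,0,0],"spin": 0},{"xyz": [0,0,0],"spin": 0}]}}

```text
time: 45.3
tool_pos: [641.3, -188.1, 3.6]
tcp_rot: [-3.142, 0.0, 2.357]
contact_force: [0.6, 0.3, 0.3]
grip_width: 60.5
finger_force: 0.0
```

>>> {"api": "jog_arm", "payload": {"targets": [{"xyz": [0,0,0],"spin": 0},{"xyz": [0,0,0],"spin": 0},{"xyz": [0,0,0],"spin": 0},{"xyz": [0,0,0],"spin": 0},{"xyz": [0,0,0],"spin": 0},{"xyz": [0,0,0],"spin": 0},{"xyz": [0,0,-0.2],"spin": 0},{"xyz": [0,0,-0.3],"spin": 0},{"xyz": [0,0,-0.3],"spin": 0},{"xyz": [0,0,-0.3],"spin": 0}], "gripper": 0}}

```text
time: 46.55
tool_pos: [641.3, -188.1, 93.4]
tcp_rot: [3.141, 0.001, 2.357]
contact_force: [-0.1, 0.4, -2.0]
grip_width: 37.1
finger_force: 30.0
```

>>> {"api": "jog_arm", "payload": {"targets": [{"xyz": [0,0,-0.3],"spin": -1},{"xyz": [0,0,-0.4],"spin": -1},{"xyz": [0,0,-0.2],"spin": -1},{"xyz": [0,0,0],"spin": -1},{"xyz": [0,0,0],"spin": -1},{"xyz": [0,0,0],"spin": -1},{"xyz": [0,0,0],"spin": -0.15},{"xyz": [0,0,0],"spin": 0},{"xyz": [0,0,0],"spin": 0},{"xyz": [0,0,0],"spin": 0}]}}

```text
time: 47.8
tool_pos: [641.3, -188.0, 163.6]
tcp_rot: [-3.141, -0.0, 2.971]
contact_force: [-0.5, 1.2, -2.1]
grip_width: 37.1
finger_force: 30.0
```

Run:
```python
from h import *
plan(558.5,215,165,2.97)
```

```text
t 47.8 pos [ 641.3 -188.   163.6] yaw 2.971 q6 -1.8 shift [ 1.874  4.789 -0.018] spin 0.01 yawalt -31.4 31.43 F [-0.5  1.2 -2.1] grip 37.1
```

>>> {"api": "jog_arm", "payload": {"targets": [{"xyz": [0.2,0.4,0],"spin": 0},{"xyz": [0.2,0.42,0],"spin": 0},{"xyz": [0.2,0.43,0],"spin": 0},{"xyz": [0.2,0.43,0],"spin": 0},{"xyz": [0.2,0.43,0],"spin": 0},{"xyz": [0.2,0.43,0],"spin": 0},{"xyz": [0.2,0.43,0],"spin": 0},{"xyz": [0.2,0.43,0],"spin": 0},{"xyz": [0.15,0.43,0],"spin": 0},{"xyz": [0.1,0.43,0],"spin": 0}]}}

```text
time: 49.05
tool_pos: [552.6, 174.1, 163.7]
tcp_rot: [3.142, 0.0, 2.972]
contact_force: [0.6, 0.1, -0.6]
grip_width: 36.7
finger_force: 30.0
```

Run:
```python
from h import *
plan(558.5,215,38,2.97)
```

```text
t 49.0 pos [552.6 174.1 163.7] yaw 2.972 q6 -1.23 shift [0.015 0.516 1.572] spin 0.02 yawalt -31.4 31.43 F [ 0.6  0.1 -0.6] grip 36.7
```

>>> {"api": "jog_arm", "payload": {"targets": [{"xyz": [0,0.25,0],"spin": 0},{"xyz": [0,0.25,0],"spin": 0},{"xyz": [0,0,0.2],"spin": 0},{"xyz": [0,0,0.3],"spin": 0},{"xyz": [0,0,0.3],"spin": 0},{"xyz": [0,0,0.3],"spin": 0},{"xyz": [0,0,0.3],"spin": 0},{"xyz": [0,0,0.2],"spin": 0},{"xyz": [0,0,0.03],"spin": 0},{"xyz": [0,0,0],"spin": 0}]}}

```text
time: 50.3
tool_pos: [560.1, 212.1, 33.4]
tcp_rot: [3.141, 0.001, 2.971]
contact_force: [0.1, 0.1, -1.4]
grip_width: 37.1
finger_force: 30.0
```

>>> {"api": "jog_arm", "payload": {"targets": [{"xyz": [0,0,0],"spin": 0},{"xyz": [0,0,0],"spin": 0},{"xyz": [0,0,0],"spin": 0},{"xyz": [0,0,0],"spin": 0},{"xyz": [0,0,-0.2],"spin": 0},{"xyz": [0,0,-0.3],"spin": 0},{"xyz": [0,0,-0.3],"spin": 0},{"xyz": [0,0,-0.4],"spin": 0},{"xyz": [0,0,-0.4],"spin": 0},{"xyz": [0,0,0],"spin": 0}], "gripper": 58}}

```text
time: 51.55
tool_pos: [561.4, 212.8, 165.1]
tcp_rot: [3.139, 0.007, 2.972]
contact_force: [-0.1, -0.8, -0.4]
grip_width: 53.2
finger_force: 0.0
```

Run:
```python
from h import *
im=bot.capture("top");parts(im)
k=im[180:212,428:456];cv2.imwrite("pics/peg.png",cv2.resize(k,None,fx=16,fy=16,interpolation=cv2.INTER_CUBIC))
plan(546,-416,165,2.97)
```

```text
(440.5, 222.8) [array([ 455.2, -410.4]), array([77.1, 78.3]), np.float64(0.2)]
(413.1, 201.1) [array([ 531.6, -315.2]), array([74.2, 64.3]), np.float64(88.8)]
(440.1, 198.6) [array([ 543.9, -412.3]), array([77.9, 36.4]), np.float64(31.3)]
(414.4, 171.9) [array([ 635.4, -320.3]), array([39.6, 72.3]), np.float64(29.9)]
 t 51.6 pos [560.4 212.5 163.1] yaw 2.972 q6 -1.17 shift [-1.15  -7.774 -0.03 ] spin 0.02 yawalt -31.4 31.44 F [-0.1  0.9  0. ] grip 53.2
```

View pics/peg.png

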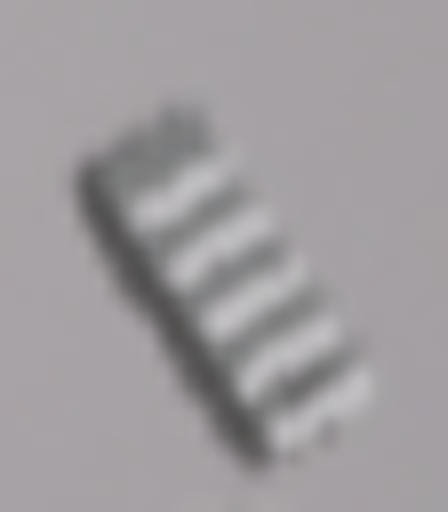

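>>> {"api": "jog_arm", "payload": {"targets": [{"xyz": [-0.06,-0.43,0],"spin": 0},{"xyz": [-0.06,-0.43,0],"spin": 0},{"xyz": [-0.06,-0.43,0],"spin": 0},{"xyz": [-0.06,-0.43,0],"spin": 0},{"xyz": [-0.06,-0.43,0],"spin": 0},{"xyz": [-0.06,-0.43,0],"spin": 0},{"xyz": [-0.06,-0.43,0],"spin": 0},{"xyz": [-0.06,-0.43,0],"spin": 0},{"xyz": [-0.06,-0.43,0],"spin": 0},{"xyz": [-0.06,-0.43,0],"spin": 0}]}}

```text
time: 52.85
tool_pos: [548.1, -135.7, 160.2]
tcp_rot: [3.141, -0.002, 2.972]
contact_force: [-1.1, -0.2, 0.1]
grip_width: 53.3
finger_force: 0.0
```

>>> {"api": "jog_arm", "payload": {"targets": [{"xyz": [-0.07,-0.43,0],"spin": 0},{"xyz": [-0.07,-0.43,0],"spin": 0},{"xyz": [-0.07,-0.43,0],"spin": 0},{"xyz": [-0.07,-0.43,0],"spin": 0},{"xyz": [-0.07,-0.43,0],"spin": 0},{"xyz": [-0.07,-0.43,0],"spin": 0},{"xyz": [-0.07,-0.43,0],"spin": 0},{"xyz": [-0.07,-0.43,0],"spin": 0},{"xyz": [0,0,0],"spin": -1},{"xyz": [0,0,0],"spin": -1}]}}

```text
time: 54.1
tool_pos: [545.7, -413.8, 159.5]
tcp_rot: [3.14, -0.002, -3.109]
contact_force: [-0.6, 0.3, -0.7]
grip_width: 53.4
finger_force: 0.0
```

>>> {"api": "jog_arm", "payload": {"targets": [{"xyz": [0,0,0.1],"spin": -1},{"xyz": [0,0,0.2],"spin": -1},{"xyz": [0,0,0.2],"spin": -1},{"xyz": [0,0,0.2],"spin": -1},{"xyz": [0,0,0.1],"spin": -1},{"xyz": [0,0,0],"spin": -0.28},{"xyz": [0,0,0],"spin": 0},{"xyz": [0,0,0],"spin": 0},{"xyz": [0,0,0],"spin": 0},{"xyz": [0,0,0],"spin": 0}]}}

```text
time: 55.35
tool_pos: [546.6, -413.7, 97.4]
tcp_rot: [-3.141, 0.0, -2.584]
contact_force: [0.3, 0.3, -0.5]
grip_width: 53.2
finger_force: 0.0
```

Run:
```python
from h import *
plan(548,-416.5,4,.5585)
```

```text
t 55.4 pos [ 546.6 -413.7   97.4] yaw -2.584 q6 -2.89 shift [ 0.004 -0.039  1.167] spin -31.42 yawalt -62.84 -0.01 F [ 0.3  0.3 -0.5] grip 53.2
```

>>> {"api": "jog_arm", "payload": {"targets": [{"xyz": [0,-0.04,0.2],"spin": 0},{"xyz": [0,0,0.3],"spin": 0},{"xyz": [0,0,0.3],"spin": 0},{"xyz": [0,0,0.2],"spin": 0},{"xyz": [0,0,0.1],"spin": 0},{"xyz": [0,0,0.05],"spin": 0},{"xyz": [0,0,0],"spin": 0},{"xyz": [0,0,0],"spin": 0},{"xyz": [0,0,0],"spin": 0},{"xyz": [0,0,0],"spin": 0}]}}

```text
time: 56.6
tool_pos: [548.4, -416.5, 5.5]
tcp_rot: [-3.141, 0.0, -2.583]
contact_force: [-0.2, -1.1, 0.7]
grip_width: 53.4
finger_force: 0.0
```

>>> {"api": "jog_arm", "payload": {"targets": [{"xyz": [0,0,0],"spin": 0},{"xyz": [0,0,0],"spin": 0},{"xyz": [0,0,0],"spin": 0},{"xyz": [0,0,0],"spin": 0},{"xyz": [0,0,0],"spin": 0},{"xyz": [0,0,0],"spin": 0},{"xyz": [0,0,-0.2],"spin": 0},{"xyz": [0,0,-0.3],"spin": 0},{"xyz": [0,0,-0.3],"spin": 0},{"xyz": [0,0,-0.3],"spin": 0}], "gripper": 0}}

```text
time: 57.85
tool_pos: [548.6, -416.8, 95.0]
tcp_rot: [-3.14, 0.0, -2.583]
contact_force: [-0.6, -0.1, -0.6]
grip_width: 27.8
finger_force: 30.0
```

>>> {"api": "jog_arm", "payload": {"targets": [{"xyz": [0,0,-0.3],"spin": 1},{"xyz": [0,0,-0.4],"spin": 1},{"xyz": [0,0,-0.2],"spin": 1},{"xyz": [0,0,0],"spin": 1},{"xyz": [0,0,0],"spin": 1},{"xyz": [0,0,0],"spin": 1},{"xyz": [0,0,0],"spin": 1},{"xyz": [0,0,0],"spin": 0.28},{"xyz": [0,0,0],"spin": 0},{"xyz": [0,0,0],"spin": 0}]}}

```text
time: 59.1
tool_pos: [548.3, -416.4, 165.3]
tcp_rot: [-3.141, 0.0, 2.973]
contact_force: [0.6, 0.7, -2.1]
grip_width: 27.7
finger_force: 30.0
```

Run:
```python
from h import *
plan(567,264,165,2.97)
```

```text
t 59.1 pos [ 548.3 -416.4  165.3] yaw 2.973 q6 -2.16 shift [1.197e+00 8.424e+00 2.000e-03] spin 0.03 yawalt -31.39 31.44 F [ 0.6  0.7 -2.1] grip 27.7
```

>>> {"api": "jog_arm", "payload": {"targets": [{"xyz": [0.06,0.42,0],"spin": 0},{"xyz": [0.06,0.42,0],"spin": 0},{"xyz": [0.06,0.42,0],"spin": 0},{"xyz": [0.06,0.42,0],"spin": 0},{"xyz": [0.06,0.42,0],"spin": 0},{"xyz": [0.06,0.42,0],"spin": 0},{"xyz": [0.06,0.42,0],"spin": 0},{"xyz": [0.06,0.42,0],"spin": 0},{"xyz": [0.06,0.42,0],"spin": 0},{"xyz": [0.06,0.42,0],"spin": 0}]}}

```text
time: 60.35
tool_pos: [557.8, -76.0, 165.4]
tcp_rot: [-3.141, 0.001, 2.973]
contact_force: [0.3, -0.0, -1.6]
grip_width: 28.1
finger_force: 30.0
```

>>> {"api": "jog_arm", "payload": {"targets": [{"xyz": [0.06,0.42,0],"spin": 0},{"xyz": [0.06,0.42,0],"spin": 0},{"xyz": [0.06,0.42,0],"spin": 0},{"xyz": [0.06,0.42,0],"spin": 0},{"xyz": [0.06,0.42,0],"spin": 0},{"xyz": [0.06,0.42,0],"spin": 0},{"xyz": [0.06,0.42,0],"spin": 0},{"xyz": [0.06,0.42,0],"spin": 0},{"xyz": [0.06,0.42,0],"spin": 0},{"xyz": [0,0.3,0],"spin": 0}]}}

```text
time: 61.6
tool_pos: [570.1, 253.5, 165.3]
tcp_rot: [3.141, 0.0, 2.974]
contact_force: [0.4, -0.2, -2.2]
grip_width: 27.6
finger_force: 30.0
```

Run:
```python
from h import *
plan(567,264,38,2.97)
```

```text
t 61.6 pos [570.1 253.5 165.3] yaw 2.974 q6 -1.11 shift [0.061 0.122 1.591] spin 0.04 yawalt -31.38 31.45 F [ 0.4 -0.2 -2.2] grip 27.6
```

>>> {"api": "jog_arm", "payload": {"targets": [{"xyz": [0.06,0.12,0],"spin": 0},{"xyz": [0,0,0],"spin": 0},{"xyz": [0,0,0.2],"spin": 0},{"xyz": [0,0,0.3],"spin": 0},{"xyz": [0,0,0.3],"spin": 0},{"xyz": [0,0,0.3],"spin": 0},{"xyz": [0,0,0.3],"spin": 0},{"xyz": [0,0,0.15],"spin": 0},{"xyz": [0,0,0.05],"spin": 0},{"xyz": [0,0,0],"spin": 0}]}}

```text
time: 62.85
tool_pos: [567.5, 262.0, 37.4]
tcp_rot: [3.141, 0.0, 2.972]
contact_force: [-0.4, 0.7, -1.3]
grip_width: 27.7
finger_force: 30.0
```

>>> {"api": "jog_arm", "payload": {"targets": [{"xyz": [0,0,0],"spin": 0},{"xyz": [0,0,0],"spin": 0},{"xyz": [0,0,0],"spin": 0},{"xyz": [0,0,0],"spin": 0},{"xyz": [0,0,-0.2],"spin": 0},{"xyz": [0,0,-0.3],"spin": 0},{"xyz": [0,0,-0.3],"spin": 0},{"xyz": [0,0,-0.4],"spin": 0},{"xyz": [0,0,-0.4],"spin": 0},{"xyz": [0,0,0],"spin": 0}], "gripper": 45}}

```text
time: 64.1
tool_pos: [568.8, 262.8, 169.3]
tcp_rot: [3.138, 0.006, 2.972]
contact_force: [0.2, -0.9, 0.5]
grip_width: 41.4
finger_force: 0.0
```

Run:
```python
from h import *
plan(390,-100,165,2.97)
plan(385,224,165,2.97)
```

```text
t 64.1 pos [568.8 262.8 169.3] yaw 2.972 q6 -1.09 shift [ 1.438 -4.847  0.029] spin 0.02 yawalt -31.4 31.43 F [ 0.2 -0.9  0.5] grip 41.4
 t 64.1 pos [568.8 262.8 169.3] yaw 2.972 q6 -1.09 shift [ 2.183 -0.866  0.037] spin 0.02 yawalt -31.4 31.43 F [ 0.2 -0.9  0.5] grip 41.4
```

>>> {"api": "jog_arm", "payload": {"targets": [{"xyz": [0.14,-0.48,0],"spin": 0},{"xyz": [0.14,-0.48,0],"spin": 0},{"xyz": [0.14,-0.48,0],"spin": 0},{"xyz": [0.14,-0.48,0],"spin": 0},{"xyz": [0.14,-0.48,0],"spin": 0},{"xyz": [0.14,-0.48,0],"spin": 0},{"xyz": [0.14,-0.48,0],"spin": 0},{"xyz": [0.14,-0.48,0],"spin": 0},{"xyz": [0.14,-0.48,0],"spin": 0},{"xyz": [0.14,-0.48,0],"spin": 0}], "gripper": 0}}

```text
time: 65.35
tool_pos: [390.9, -98.3, 165.0]
tcp_rot: [-3.142, -0.0, 2.972]
contact_force: [0.6, -0.8, -0.3]
grip_width: 0.7
finger_force: 0.0
```

Run:
```python
from h import *
im=bot.capture("top");cv2.imwrite("pics/m2.png",cv2.resize(im[145:255,220:420],None,fx=4,fy=4,interpolation=cv2.INTER_CUBIC))
plan(390,224,165,2.97)
```

```text
t 65.4 pos [ 389.5 -101.1  164.9] yaw 2.971 q6 -1.84 shift [ 0.683  4.006 -0.008] spin 0.01 yawalt -31.4 31.43 F [ 0.5 -1.  -0.1] grip 0.5
```

View pics/m2.png

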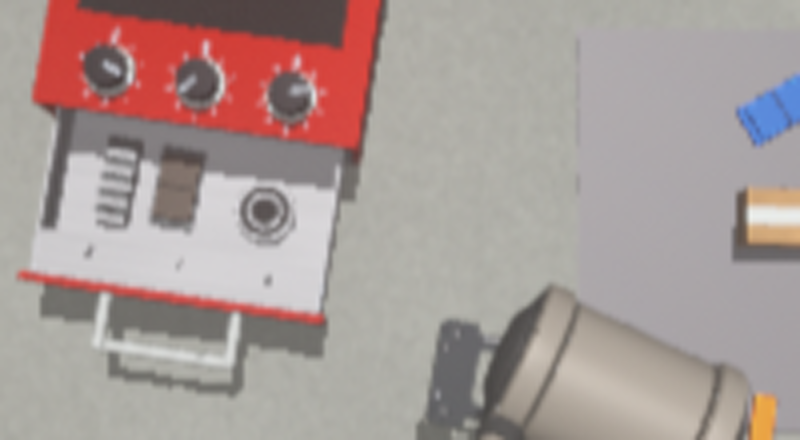

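All three parts lie in the drawer: footpeg (117,187), pad (178,187) and bearing (266,212) in the crop. Now I'll push it shut.

>>> {"api": "jog_arm", "payload": {"targets": [{"xyz": [0.068,0.44,0],"spin": 0},{"xyz": [0.068,0.445,0],"spin": 0},{"xyz": [0.068,0.445,0],"spin": 0},{"xyz": [0.068,0.445,0],"spin": 0},{"xyz": [0.068,0.445,0],"spin": 0},{"xyz": [0.068,0.445,0],"spin": 0},{"xyz": [0.068,0.445,0],"spin": 0},{"xyz": [0.068,0.445,0],"spin": 0},{"xyz": [0.068,0.445,0],"spin": 0},{"xyz": [0,0,0],"spin": 0}], "gripper": 0}}

```text
time: 66.65
tool_pos: [397.2, 228.0, 164.8]
tcp_rot: [-3.142, -0.0, 2.975]
contact_force: [0.2, -0.4, 0.0]
grip_width: 0.3
finger_force: 0.0
```

Run:
```python
from h import *
plan(395,223.5,62,2.97)
```

```text
t 66.7 pos [397.2 228.  164.8] yaw 2.975 q6 -1.05 shift [ 0.018 -0.06   1.285] spin 0.05 yawalt -31.37 31.46 F [ 0.2 -0.4  0. ] grip 0.3
```

>>> {"api": "jog_arm", "payload": {"targets": [{"xyz": [0.04,-0.06,0],"spin": 0},{"xyz": [0,0,0.2],"spin": 0},{"xyz": [0,0,0.4],"spin": 0},{"xyz": [0,0,0.4],"spin": 0},{"xyz": [0,0,0.25],"spin": 0},{"xyz": [0,0,0.04],"spin": 0},{"xyz": [0,0,0],"spin": 0},{"xyz": [-0.05,0,0],"spin": 0},{"xyz": [-0.1,0,0],"spin": 0},{"xyz": [-0.12,0,0],"spin": 0}]}}

```text
time: 67.9
tool_pos: [415.4, 218.6, 62.3]
tcp_rot: [3.141, -0.0, 2.972]
contact_force: [-3.6, 0.9, 2.4]
grip_width: 0.9
finger_force: 1.5
```

>>> {"api": "jog_arm", "payload": {"targets": [{"xyz": [-0.15,0,0],"spin": 0},{"xyz": [-0.15,0,0],"spin": 0},{"xyz": [-0.15,0,0],"spin": 0},{"xyz": [-0.15,0,0],"spin": 0},{"xyz": [-0.15,0,0],"spin": 0},{"xyz": [-0.15,0,0],"spin": 0},{"xyz": [-0.15,0,0],"spin": 0},{"xyz": [-0.15,0,0],"spin": 0},{"xyz": [-0.15,0,0],"spin": 0},{"xyz": [-0.15,0,0],"spin": 0}]}}

```text
time: 69.15
tool_pos: [534.1, 198.1, 61.9]
tcp_rot: [-3.142, -0.0, 2.972]
contact_force: [-1.9, 3.3, -0.1]
grip_width: 0.3
finger_force: 1.6
```

>>> {"api": "jog_arm", "payload": {"targets": [{"xyz": [-0.1,0,0],"spin": 0},{"xyz": [-0.08,0,0],"spin": 0},{"xyz": [-0.04,0,0],"spin": 0},{"xyz": [0,0,0],"spin": 0},{"xyz": [0,0,0],"spin": 0},{"xyz": [0,0,0],"spin": 0},{"xyz": [0,0,0],"spin": 0},{"xyz": [0,0,0],"spin": 0},{"xyz": [0,0,0],"spin": 0},{"xyz": [0,0,0],"spin": 0}]}}

```text
time: 70.4
tool_pos: [545.1, 196.1, 61.8]
tcp_rot: [-3.139, -0.011, 2.973]
contact_force: [-21.7, 5.2, 13.9]
grip_width: 0.4
finger_force: 11.0
```

Run:
```python
from h import *
plan(550,196.5,62,2.97)
```

```text
t 70.4 pos [545.1 196.1  61.8] yaw 2.973 q6 -1.19 shift [-0.059  0.015 -0.003] spin 0.03 yawalt -31.39 31.44 F [-21.7   5.2  13.9] grip 0.4
```

>>> {"api": "jog_arm", "payload": {"targets": [{"xyz": [0.1,0,0],"spin": 0},{"xyz": [0.3,0,0],"spin": 0},{"xyz": [0.2,0,-0.2],"spin": 0},{"xyz": [0,0,-0.5],"spin": 0},{"xyz": [0,0,-0.5],"spin": 0},{"xyz": [0,0,-0.5],"spin": 0},{"xyz": [0,-0.5,0],"spin": 0},{"xyz": [0,-0.5,0],"spin": 0},{"xyz": [0,-0.5,0],"spin": 0},{"xyz": [0,-0.5,0],"spin": 0}]}}

```text
time: 71.65
tool_pos: [476.8, 43.7, 198.4]
tcp_rot: [-3.141, 0.003, 2.972]
contact_force: [0.4, 0.4, -0.1]
grip_width: 0.2
finger_force: 0.0
```

Run:
```python
from h import *
im=bot.capture("top");a=cv2.imread("pics/top1.png")
for i in(a,im):
    p=i[182:200,255:282].min(2).astype(float);w=np.clip(p-175,0,None);ys=(w*np.arange(182,200)[:,None]).sum(0)/w.sum(0);print(ys.round(1))
cv2.imwrite("pics/cmp.png",cv2.resize(np.hstack([a[150:205,235:305],im[150:205,235:305]]),None,fx=5,fy=5,interpolation=cv2.INTER_CUBIC))
plan(624.5,106.5,165,2.97)
```

```text
[187.7 187.8 188.2 188.4 188.4 188.5 188.6 188.7 189.  189.3 189.4 189.4
 189.5 189.7 189.8 190.  190.2 190.4 190.5 190.6 190.7 190.8 191.1 191.3
 191.4 191.5 191. ]
[187.7 187.8 188.2 188.4 188.4 188.5 188.6 188.7 189.  189.3 189.4 189.4
 189.5 189.8 189.8 190.  190.3 190.4 190.5 190.6 190.7 190.7 191.    nan
   nan   nan 198.7]
 t 71.7 pos [476.2  40.2 198.3] yaw 2.97 q6 -1.47 shift [-1.685  1.135  0.415] spin 0.0 yawalt -31.41 31.42 F [ 0.6 -3.1  1. ] grip 0.0<stdin>:4: RuntimeWarning: invalid value encountered in divide
```

View pics/cmp.png

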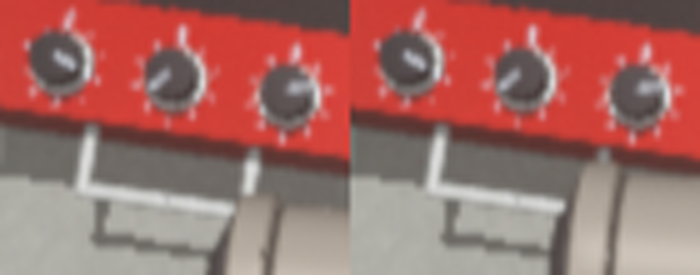

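The handle sits exactly where it was before opening, so the drawer is shut. Last, I'll turn the right dial off its code.

>>> {"api": "jog_arm", "payload": {"targets": [{"xyz": [-0.421,0.284,0],"spin": 0},{"xyz": [-0.421,0.284,0],"spin": 0},{"xyz": [-0.421,0.284,0],"spin": 0},{"xyz": [-0.421,0.284,0],"spin": 0},{"xyz": [0,0,0],"spin": 0},{"xyz": [0,0,0.2],"spin": 0},{"xyz": [0,0,0.3],"spin": 0},{"xyz": [0,0,0.2],"spin": 0},{"xyz": [0,0,0.15],"spin": 0},{"xyz": [0,0,0.07],"spin": 0}], "gripper": 54}}

```text
time: 72.95
tool_pos: [624.2, 112.3, 123.7]
tcp_rot: [-3.141, -0.0, 2.972]
contact_force: [-0.4, -0.4, 0.7]
grip_width: 49.5
finger_force: 0.0
```

>>> {"api": "jog_arm", "payload": {"targets": [{"xyz": [0,0,0],"spin": 0},{"xyz": [0,0,0],"spin": 0},{"xyz": [0,0,0],"spin": 0},{"xyz": [0,0,0],"spin": 0},{"xyz": [0,0,0],"spin": 0},{"xyz": [0,0,0],"spin": 0},{"xyz": [0,0,0],"spin": 1},{"xyz": [0,0,0],"spin": 1},{"xyz": [0,0,0],"spin": 1},{"xyz": [0,0,0],"spin": 1}], "gripper": 0}}

```text
time: 74.2
tool_pos: [624.2, 109.2, 124.4]
tcp_rot: [-3.137, 0.002, 2.568]
contact_force: [-1.4, -10.5, -1.5]
grip_width: 33.1
finger_force: 30.0
```

>>> {"api": "jog_arm", "payload": {"targets": [{"xyz": [0,0,0],"spin": 1},{"xyz": [0,0,0],"spin": 1},{"xyz": [0,0,0],"spin": 1},{"xyz": [0,0,0],"spin": 1},{"xyz": [0,0,0],"spin": 1},{"xyz": [0,0,0],"spin": 1},{"xyz": [0,0,0],"spin": 1},{"xyz": [0,0,0],"spin": 1},{"xyz": [0,0,0],"spin": 1},{"xyz": [0,0,0],"spin": 1}]}}

```text
time: 75.45
tool_pos: [626.1, 110.2, 124.5]
tcp_rot: [3.138, 0.003, 1.568]
contact_force: [5.9, -6.8, -7.1]
grip_width: 33.3
finger_force: 30.0
```

>>> {"api": "jog_arm", "payload": {"targets": [{"xyz": [0,0,0],"spin": 1},{"xyz": [0,0,0],"spin": 1},{"xyz": [0,0,0],"spin": 1},{"xyz": [0,0,0],"spin": 1},{"xyz": [0,0,0],"spin": 0},{"xyz": [0,0,0],"spin": 0},{"xyz": [0,0,0],"spin": 0},{"xyz": [0,0,0],"spin": 0},{"xyz": [0,0,0],"spin": 0},{"xyz": [0,0,0],"spin": 0}]}}

```text
time: 76.7
tool_pos: [627.0, 110.0, 124.5]
tcp_rot: [3.135, 0.001, 1.171]
contact_force: [8.4, -8.0, -8.6]
grip_width: 32.9
finger_force: 30.0
```

>>> {"api": "jog_arm", "payload": {"targets": [{"xyz": [0,0,0],"spin": 0},{"xyz": [0,0,0],"spin": 0},{"xyz": [0,0,0],"spin": 0},{"xyz": [0,0,0],"spin": 0},{"xyz": [0,0,-0.3],"spin": 0},{"xyz": [0,0,-0.4],"spin": 0},{"xyz": [0,0,-0.3],"spin": 0},{"xyz": [0,0,0],"spin": 0},{"xyz": [0,0,0],"spin": 0},{"xyz": [0,0,0],"spin": 0}], "gripper": 54}}

```text
time: 77.95
tool_pos: [623.8, 112.4, 202.7]
tcp_rot: [-3.139, 0.001, 1.172]
contact_force: [0.2, 0.6, 1.1]
grip_width: 50.0
finger_force: 0.0
```

Run:
```python
from h import *
plan(460,-60,200,1.17)
```

```text
t 78.0 pos [623.8 112.4 202.7] yaw 1.172 q6 0.46 shift [-2.782 -1.05   0.04 ] spin 0.02 yawalt -31.4 31.43 F [0.2 0.6 1.1] grip 50.0
```

>>> {"api": "jog_arm", "payload": {"targets": [{"xyz": [-0.35,-0.13,0],"spin": 0},{"xyz": [-0.35,-0.13,0],"spin": 0},{"xyz": [-0.35,-0.13,0],"spin": 0},{"xyz": [-0.35,-0.13,0],"spin": 0},{"xyz": [-0.35,-0.13,0],"spin": 0},{"xyz": [-0.35,-0.13,0],"spin": 0},{"xyz": [-0.35,-0.13,0],"spin": 0},{"xyz": [-0.35,-0.13,0],"spin": 0},{"xyz": [0,0,0],"spin": 0},{"xyz": [0,0,0],"spin": 0}]}}

```text
time: 79.2
tool_pos: [461.0, -61.4, 204.0]
tcp_rot: [-3.141, -0.0, 1.171]
contact_force: [1.0, -0.1, 0.9]
grip_width: 49.8
finger_force: 0.0
```

Run:
```python
from h import *
im=bot.capture("top");cv2.imwrite("pics/end.png",cv2.resize(im[60:260,220:500],None,fx=2.8,fy=2.8,interpolation=cv2.INTER_CUBIC))
```

```text
(no output)
```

View pics/end.png

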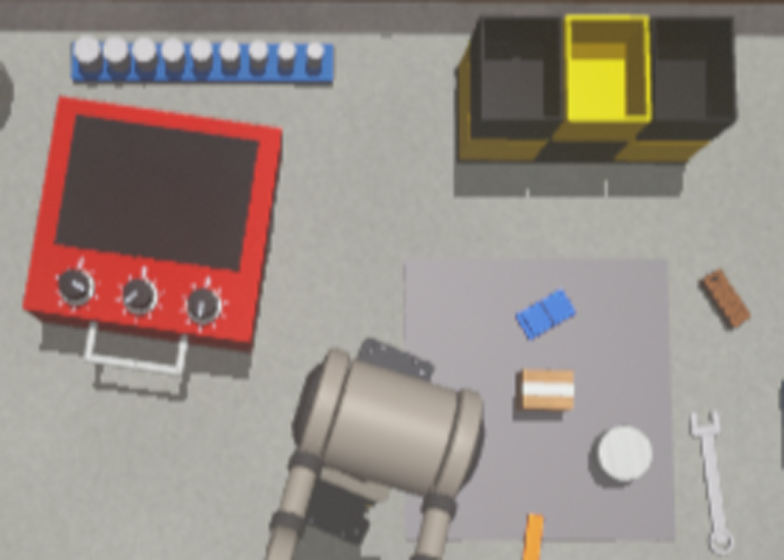

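The final view shows the drawer shut, the right dial near 5 and the other objects in place, so I'm handing in.

```bash
python3 -c "
from plant import bot
print(bot.close_job())"
```

```text
the job is handed in; nothing more can be done
None
```

The job is handed in: the three worn parts on the bench (bearing, brake pad, footpeg) are in the drawer, which is fully shut and locked with the right dial turned from 2 to about 5; the hand-in returned no verdict.

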